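# Turn the cover plate over with the lifter

## Robot

A 7-joint arm with a two-finger parallel gripper is mounted at the origin on the work surface. World frame = base frame: x ahead of the robot, y to its left, z up, the work surface at z = 0. Lengths are in m, angles in rad, forces in N, time in s.
With the tool pointing down it reaches from about 0.35 to 0.9 m from the base axis. Payload 8.1 kg.
Tool frame: the origin (TCP) lies midway between the tips of the shut fingers; the grasp point (between the pads) lies 19 mm behind it; z points along the fingers, y is the line along which they close (so a half turn about z gives the same grasp; the last joint's range is limited). The gripper opens to 92 mm and grips with 3 to 60 N. Pads are 19 mm wide; open, the fingers measure 130 mm over their backs; the gripper's body (75 mm by 190 mm) begins 47 mm behind the grasp point.
Start: joints at [1.183, 0.434, 0.025, 1.573, -0.012, 1.134, -0.075], TCP at [0.176, -0.6, 0.227] pointing down, gripper open.
Joint ranges: [-2.62, 2.62], [-0.44, 2.09], [-1.27, 1.32], [0.08, 2.57], [-1.32, 4.46], [0.12, 2], [-2.74, 2.74]. Speed limits (rad/s): [2.22, 2.22, 3.01, 3.01, 3.14, 3.14, 3.14].

## Interface

Orientations are given as a rotation vector (axis times angle).
In Python, from cell import observe, get_image, camera_model, sign_off, recognise, silhouettes gives the robot as it stands.
- The arm moves only by the tool apply_moves, never from a script. Its argument "motion" is a list of rows, each an object of numbers: "x", "y", "z": the shift along the world's x, y, z in cm; "yaw": the turn about the world's z in degrees; "hand": the opening, from -1 (shut) to 1 (fully open), so that 0 is half open. In form: [{"x": .., "y": .., "z": .., "yaw": .., "hand": ..}, ...]. A call has 1 to 10 rows; each row is the pose to reach, as a shift and turn from the pose commanded when the call began; what a row does not reach only later rows make up. A row lasts 1/8 s, in which the tool goes at most 62.5 mm and 10.7 degrees, less where a joint would pass 70% of its speed; a pose out of reach is approached as far as the arm can. A call with a gripper value outside its range is refused whole. The fingers move at their own pace and stop on an object; "newtons" is the grip in N (left out, the last holds). Time passes only in rows, so rows that repeat a pose let the fingers close. It gives the time, the measured TCP pose, the force, the opening and the grip force at its end, in the units of the state.
- observe(): the state, without advancing time (a new reading comes with each control period).
- get_image(name): name is "side" or "top"; returns the picture (384x512x3 uint8, blue, green, red); there is no depth.
- camera_model(name): a dict with "camera_matrix" (3x3 intrinsics, pixels), "k1" (the pictures are not rectified: a ray, as slopes to the right and down, at radius r is drawn at 1 + k1 r^2 times it, then the intrinsics apply), "T" (4x4, takes a point from camera to world coordinates). Camera axes: x right, y up, looking along -z (the intrinsics and any distortion apply to the point x, -y, -z); pixel columns grow to the right and rows downward; lengths in m; the calibration is good to about 2 mm. A picture is of the moment at which its call begins. camera_model takes no time and is no camera call.
- sign_off(): hands the job in; it is judged then, once.
Trained networks look in the newest picture that a camera, given by its name, has taken for a name from the list of things; names that differ only in an ending like _2 or _b are one class to them, and where a whole thing is asked for, a point or a joint stands for the part that bears it (a point fixed in the world has none). Each returns a list of dicts, best first, with "p" (0 to 1); they miss things now and then, are a little off and sometimes report something else, mostly with a low value. They report only what shows in the picture. A call takes as long as a camera call.
- recognise(query, camera): "rect" ([left, top, right, bottom] in pixels, round what is visible of it).
- silhouettes(query, camera): "mask" (384x512 bool, what is visible of it) and "rect" ([left, top, right, bottom] in pixels, round what is visible of it).
The state is a dict: "clock": time; "joints": joint angles; "dq": joint speeds; "joint_efforts": joint torques, N m; "position": TCP position; "ee_rot": TCP orientation; "force": force on the tool from outside, world axes, zero at the start; "ft_torque": the same for the moment, N m; "width": opening from 0.0 (shut) to 1.0 (fully open); "gripper_force": force on a finger pad.
Only numpy, scipy, OpenCV 4.12 (cv2) and the standard library are available. Lean on these libraries where they do the work, as an engineer would, in place of code of your own. Each camera call takes 0.05 s, during which the arm holds its last target. There are 200 camera calls.

## Task

Turn the clean square cover plate over on the sprung dark bed, from blue side up to bare metal side up, using the steel lifter and never touching the cover with the fingers. Keep the blade lightly pressed on the bed and slide it under the cover from the side away from the red buffer, until the cover sits right back against the blade's lip and presses the sprung buffer in by 2 to 4 millimetres; lift it clear on the blade, then with one quick turn of the wrist, low over the bed, roll it over the lip so that it falls back flat on the bed. Press neither bed nor buffer hard, lay the lifter blade down flat in the middle of its wooden block again, and do not disturb the tools and parts lying around.

Things in the scene. Friction and masses are not known exactly. Their poses are not given: they have to be found in the camera images.
- station: Green fixed frame of the sprung bed, 140 (x) x 270 (y) mm. Origin: centre of its underside, on the bench; z up; +y points to the buffer end; the robot is on its -x side. It carries the dark bed, 120 (x) x 250 (y) mm, centred over the origin, top 45 mm above the origin when unloaded, and the buffer; behind that its rail and carriage, 57 mm high.
- buffer (a joint): How far the red buffer bar is pushed in along station +y, m: 0 free, spring 3 N per mm, bottoms at 0.008. Bar 110 mm long (x), 16 mm high, underside 3 mm over the bed, face to -y. Its carriage is clamped anew each time: the free face stands anywhere from station y = +0.089 to +0.115, which is not reported, so feel for it. A cover pushed on it squares itself up.
- cover_center (a point): Centre of the loose square cover plate: aluminium, 90 x 90 x 8 mm, about 0.16 kg, blue top, bare grey underside; z points out of the blue face, x and y along its sides. At the start it lies on the bed 5 to 50 mm short of the buffer, up to 0.1 rad askew.
- lifter_blade (a point): Centre of the underside of the lifter's blade. Cranked steel turner, about 0.2 kg: flat blade 100 (x) x 75 (y) x 2 mm, z up. Its -y edge carries a lip 2 mm thick, 12 mm high from the underside, inner face at y = -0.0355; its +y edge goes under things (point it to the buffer). A cover seated on the lip has its centre at y = +0.0095 here.
- lifter_grip (a point): Hold here: on the axis of the lifter's orange eight-sided handle, 24 mm across flats, from x = -0.175 to -0.075 of the blade frame. This point: x -0.120, y 0, z +0.030 there, same axes. Flats every 45 degrees: grip from above or leaning 45 degrees. Leaning to +y (fingers down and to -y) shares the turn about 45-55 degrees each way. Grip firmly (50 N).
- block_top (a point): Centre of the top of the fixed wooden rest block, 110 (x) x 100 (y) mm, cork top 40 mm above the bench; z up. The lifter's blade lies centred here with x along the block's x, the handle overhanging towards the robot; lay it back the same way.
- screwdriver: Bystander: screwdriver with orange handle, lying to the left; leave alone.
- wrench: Bystander: steel wrench lying to the left; leave alone.
- bearing: Bystander: steel bearing ring 52 mm wide, 15 mm high, near the block and bed; leave alone.
- hub: Bystander: dark steel disc 60 mm wide, 20 mm high, to the right; leave alone.
- bed: The dark bed plate of the station (see there); it stays level and gives only straight down on springs, 6 N per mm, bottoming after 5 mm. Origin at the station's origin (it sinks with the bed).
- cover: The same cover plate; origin at the centre of its grey face. All edges are bevelled on both faces, 3 mm high and 6 mm wide (face flats 78 mm square): a thin blade kept down on the bed wedges beneath it with a few N of push; a blade more than about 1 mm above the bed only shoves it.
- lifter: The same lifter (origin and axes as point lifter_blade). Turned about its +x by 100 degrees or more, leading edge upward, it stands the cover on the lip and lets it fall over to the lip's side, blue face down, landing about 50 mm beyond the lip. At the start it lies flat on the block, handle to the robot.

How it is judged:
On the way, in this order (a step that is already met when the one before it is completed fails the run):
1. with the blade under it, the cover is back against the lip (within 7 mm) and has pressed the buffer in by at least 1.5 mm (y of cover_center in the frame of lifter_blade between -0.01 and 0.0165 m and x of cover_center in the frame of lifter_blade between -0.03 and 0.03 m and z of cover_center in the frame of lifter_blade above 0.0035 m and value of joint buffer above 0.0015 m and angle between cover_center's own z axis and vertical below 0.3 rad), for 0.1 s.
2. the cover is lifted on the blade at least 15 mm clear of the bed, still blue side up (z of cover_center in the frame of station above 0.064 m and angle between cover_center's own z axis and vertical below 1 rad and contact force between lifter and cover above 0.2 N and z of cover_center in the frame of lifter_blade above 0.0035 m), for 0.1 s.
3. the lifter, with the cover on it, is turned quickly (over 0.7 rad/s) past 40 degrees (angle between each of lifter_blade, cover_center's own z axis and vertical above 0.7 rad and angular speed of lifter above 0.7 rad/s and contact force between lifter and cover above 0.05 N), for 0.02 s.
At the end, for the whole second after the job is handed in: The cover lies flat (within 6 degrees) bare side up at rest on the bed, its centre within 50 mm of the bed's centre line, at station y between -110 and +90 mm; the lifter lies flat (within 5 degrees) and at rest on the block, blade centre within 30 mm of the block's centre, released (angle between cover_center's own z axis and vertical above 3.04 rad and x of cover_center in the frame of station between -0.05 and 0.05 m and y of cover_center in the frame of station between -0.11 and 0.09 m and z of cover_center in the frame of station between 0.042 and 0.053 m and linear speed of each of cover, lifter below 0.02 m/s and angle between lifter_blade's own z axis and vertical below 0.08 rad and distance between lifter_blade and block_top below 0.03 m); the robot touches nothing.
It fails at once if the fingers touch the cover (contact force between the fingers and cover above 0.3 N).
It fails at once if the lifter presses on the bed with more than 15 N (contact force between lifter and bed above 15 N).
It fails at once if the buffer is pushed in more than 5 mm (15 N) (value of joint buffer above 0.005 m).
It fails at once if the cover is carried more than 150 mm above the bed, or falls off it (z of cover_center in the frame of station above 0.195 m or z of cover_center in the frame of station below 0.03 m).
It fails at once if a bystander is moved more than 30 mm (distance of any of screwdriver, wrench, bearing, hub from where it was at the start of the episode above 0.03 m).
It also fails if it takes over 72 s, if anything falls off the work surface, if the arm or the gripper's body presses on something with over 40 N, if the wrist force passes 120 N, or if a joint passes its speed limit or range.

## Working session

There is one attempt and no reset: what is moved stays moved. The work goes in short steps, Python scripts to look and compute and a tool call to move; the robot and the scene stay as the last step left them, time stands still between calls to the robot, and variables do not carry over. Pictures are saved under pics/ and viewed, at most 10 in all, crops included, and the job is handed in when it is done.

Besides the shell and the picture viewer there is one more tool, called after ">>>" by a JSON object that holds its "fn" and its "kwargs", one argument or row to a line. apply_moves: Moves the arm, as the interface text tells. Its arguments: {"type":"object","properties":{"motion":{"type":"array","items":{"type":"object","properties":{"x":{"type":"number"},"y":{"type":"number"},"z":{"type":"number"},"yaw":{"type":"number"},"hand":{"type":"number"}}}},"newtons":{"type":"number"}},"required":["motion"]}

```bash
ls -la; mkdir -p pics; python3 - <<'E'
from cell import *
import cv2,numpy as np
print(observe())
for n in ("side","top"):
    im=get_image(n); cv2.imwrite(f"pics/{n}0.png",im); m=camera_model(n); print(n,m)
E
```

```text
total 12
drwxr-xr-x  3 agent agent 4096 Dec  1 04:16 .
drwxr-xr-x 23 root  root  4096 Dec  1 04:16 ..
drwxr-xr-x  2 agent agent 4096 Dec  1 04:16 pics
{'clock': 0.0, 'joints': array([ 1.18340542,  0.43526177,  0.02497003,  1.57408953, -0.01160213,
        1.13401528, -0.07509947]), 'dq': array([ 1.53007990e-03,  1.86373908e-04,  4.68821242e-05,  1.32847488e-04,
       -2.19211319e-04, -9.32177437e-04, -3.68321551e-04]), 'joint_efforts': array([-7.57883881e-04, -6.67857599e+01,  9.84205417e-01, -3.14459109e+01,
       -6.06827508e-02,  4.27945016e-02,  1.99574233e-04]), 'position': array([ 0.17539958, -0.59934464,  0.22592378]), 'ee_rot': array([-3.10824178e+00, -4.45508459e-01,  5.86673143e-04]), 'force': array([-0.74226665,  1.08232008,  0.31040984]), 'ft_torque': array([ 0.04557974, -0.01740568,  0.00362725]), 'gripper_force': 0.0, 'width': 0.9988206879151061}
side {'camera_matrix': array([[410.74711063,   0.        , 250.71503334],
       [  0.        , 410.74711063, 183.15780769],
       [  0.        ,   0.        ,   1.        ]]), 'k1': 0.02706079424571977, 'T': array([[ 0.98494651,  0.09919439, -0.14156567,  0.39765019],
       [-0.17227862,  0.63038304, -0.75692621, -0.87770525],
       [ 0.01415776,  0.76992057,  0.63798266,  0.79043342],
       [ 0.        ,  0.        ,  0.        ,  1.        ]])}
top {'camera_matrix': array([[483.98261722,   0.        , 249.86928078],
       [  0.        , 483.98261722, 184.12426775],
       [  0.        ,   0.        ,   1.        ]]), 'k1': -0.050660994959278054, 'T': array([[-0.00422762,  0.98766646, -0.15651545,  0.35809404],
       [-0.99998218, -0.00483531, -0.00350204, -0.04297711],
       [-0.00421565,  0.15649785,  0.9876693 ,  1.30226765],
       [ 0.        ,  0.        ,  0.        ,  1.        ]])}
```

View pics/side0.png

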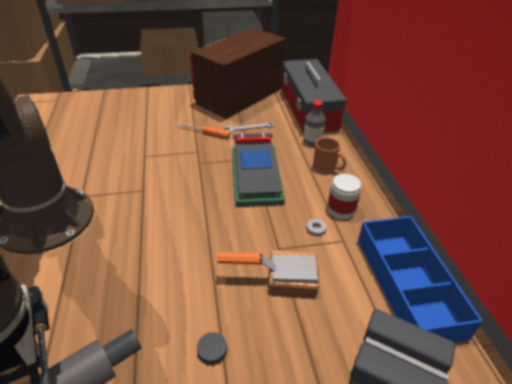

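View pics/top0.png

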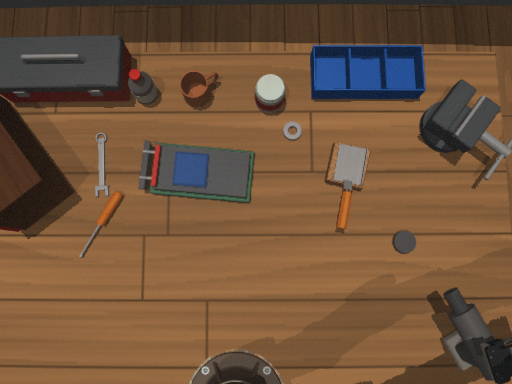

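```bash
cat > h.py <<'E'
from cell import *
import cv2,numpy as np
def plane(n,px,z):
    m=camera_model(n);K=m["camera_matrix"];T=m["T"]
    px=np.asarray(px,float).reshape(-1,2)
    d=(px-[K[0,2],K[1,2]])/[K[0,0],K[1,1]]; u=d.copy()
    for _ in range(8): u=d/(1+m["k1"]*(u**2).sum(1,keepdims=True))
    r=np.c_[u[:,0],-u[:,1],-np.ones(len(u))]@T[:3,:3].T
    o=T[:3,3]; s=(z-o[2])/r[:,2]; return o+r*s[:,None]
def height(pt,ps):  # triangulate from top & side pixels
    a0,a1=plane("top",pt,0)[0],plane("top",pt,.1)[0]; b0,b1=plane("side",ps,0)[0],plane("side",ps,.1)[0]
    d=(a1-a0);e=(b1-b0);A=np.c_[d,-e];s=np.linalg.lstsq(A,b0-a0,rcond=None)[0]
    p,q=a0+d*s[0],b0+e*s[1]; return (p+q)/2,np.linalg.norm(p-q)
def rect(n,mask,z):
    c,_=cv2.findContours(mask.astype(np.uint8),cv2.RETR_EXTERNAL,cv2.CHAIN_APPROX_NONE)
    c=max(c,key=len).reshape(-1,2); p=plane(n,c,z)[:,:2]
    return cv2.minAreaRect((p*1000).astype(np.float32))
def cen(mask):
    y,x=np.nonzero(mask);return np.array([x.mean(),y.mean()])
E
python3 - <<'E'
from h import *
get_image("top");get_image("side")
Z=dict(station=.04,bed=.045,cover=.053,lifter=.042,buffer=.06,block_top=.04)
for q,z in Z.items():
    C={}
    for n in("top","side"):
        r=silhouettes(q,n)
        for k in r[:2]:
            print(q,n,round(k["p"],2),np.round(k["rect"]),rect(n,k["mask"],z))
        if r: C[n]=cen(r[0]["mask"])
    if len(C)==2: print("   tri",np.round(height(C["top"],C["side"])[0],4),height(C["top"],C["side"])[1])
for q in("bearing","hub"):
    r=silhouettes(q,"top"); print(q,r and (r[0]["p"],plane("top",cen(r[0]["mask"]),.015)))
E
python3 - <<'E'
import cv2
im=cv2.imread("pics/top0.png")
a=cv2.resize(im[130:215,130:265],None,fx=5.8,fy=5.8,interpolation=2)
cv2.imwrite("pics/c1.png",a)
a=cv2.resize(im[135:240,305:395],None,fx=5.7,fy=5.7,interpolation=2)
cv2.imwrite("pics/c2.png",a)
E
```

```text
station top 0.82 [140. 144. 256. 204.] ((592.9761962890625, 104.63064575195312), (295.12139892578125, 142.06967163085938), 84.27645874023438)
station top 0.6 [394. 228. 415. 254.] ((406.1489562988281, -439.2763366699219), (57.81828308105469, 57.58330535888672), 87.30967712402344)
station side 0.96 [231. 132. 285. 206.] ((591.6647338867188, 94.55675506591797), (360.6399841308594, 137.61099243164062), 83.78091430664062)
   tri [0.5964 0.1019 0.0016] 0.0004382150085132733
bed top 0.91 [153. 149. 250. 197.] ((594.9822387695312, 89.62993621826172), (243.72218322753906, 122.70426177978516), 83.99934387207031)
bed top 0.7 [152. 144. 162. 185.] ((610.4425048828125, 210.3224639892578), (18.25060272216797, 109.19478607177734), 83.59530639648438)
bed side 0.98 [234. 145. 282. 192.] ((591.3453369140625, 82.96376037597656), (258.01654052734375, 122.16047668457031), 84.6796875)
   tri [0.5927 0.0736 0.0307] 0.0029889394070295346
cover top 0.57 [172. 152. 208. 185.] ((596.638916015625, 119.75372314453125), (92.09090423583984, 90.35716247558594), 84.79991912841797)
cover side 0.95 [243. 149. 268. 16
[... 1013 characters left out ...]
192382812, -255.25291442871094), (111.80908966064453, 41.77562713623047), 3.832071304321289)
block_top top 0.49 [ 93. 133. 109. 198.] ((613.2177124023438, 359.26416015625), (169.14405822753906, 32.163795471191406), 2.405457019805908)
block_top side 0.68 [267. 250. 320. 296.] ((595.9050903320312, -344.0522155761719), (64.54793548583984, 107.56707000732422), 75.39707946777344)
block_top side 0.31 [226. 124. 274. 132.] ((612.3596801757812, 310.7886047363281), (160.7690887451172, 39.96635818481445), 2.3673644065856934)
   tri [ 0.6103 -0.29   -0.0281] 0.0009283212260222191
bearing (0.6, array([[ 0.70946346, -0.15380843,  0.015     ]]))
hub (0.63, array([[ 0.4062729 , -0.44695641,  0.015     ]]))
```

View pics/c1.png

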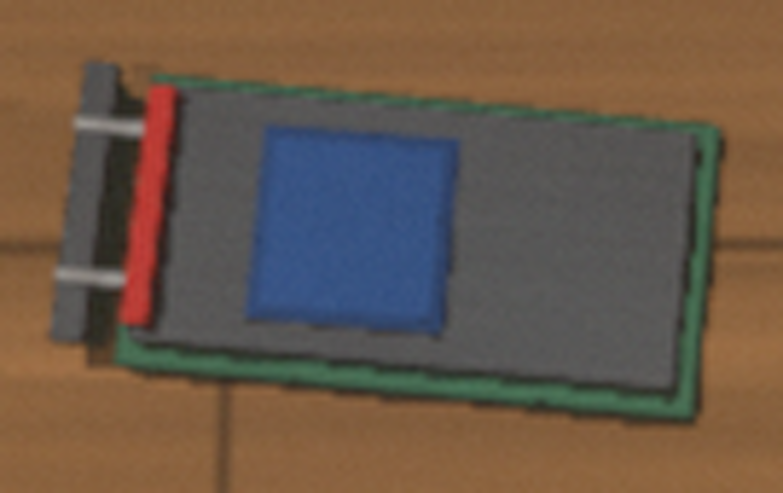

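View pics/c2.png

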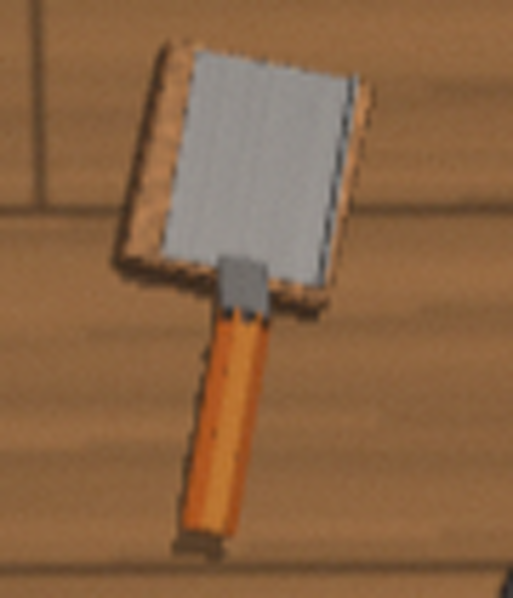

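```bash
python3 - <<'E'
from h import *
f=lambda c,z:plane("top",np.array(c)/5.7+[305,135],z)[:,:2]
b=f([(195,52),(165,255)],.042); l=f([(355,78),(322,288)],.047)
print("blade corners",b,l,"centre",(b.mean(0)+l.mean(0))/2)
for a in (b,l): d=a[0]-a[1]; print(np.degrees(np.arctan2(d[1],d[0])),np.linalg.norm(d))
h=f([(243,318),(211,532)],.082); d=h[0]-h[1]; print("handle",h,np.degrees(np.arctan2(d[1],d[0])),np.linalg.norm(d))
# handle in both views by orange colour
C={}
for n in("top","side"):
    im=cv2.imread(f"pics/{n}0.png").astype(int); m=(im[...,2]>180)&(im[...,2]-im[...,0]>120)&(im[...,1]<150)
    nn,lab,st,ce=cv2.connectedComponentsWithStats(m.astype(np.uint8))
    for i in range(1,nn):
        if st[i,4]>60: print(n,st[i],ce[i])
E
```

```text
blade corners [[ 0.66497397 -0.2779494 ]
 [ 0.56845806 -0.26072217]] [[ 0.65103346 -0.35157955]
 [ 0.55184642 -0.33200072]] centre [ 0.60907798 -0.30556296]
-10.12020454142491 0.09804131629472981
-11.166236709302613 0.10110094075019131
handle [[ 0.53303817 -0.28790363]
 [ 0.43753758 -0.27038459]] -10.395008361135066 0.09709418537734602
top [152 145   7  40 107] [154.90654206 164.54205607]
top [ 98 192  22  32 156] [108.02564103 207.37179487]
top [340 192  10  35 120] [344.66666667 209.19166667]
side [203 126  26   9 122] [215.50819672 129.76229508]
side [217 252  43  10 382] [237.94502618 256.22774869]
```

>>> {"fn": "apply_moves", "kwargs": {
  "motion": [
    {"x":33,"y":31.4,"z":-5,"yaw":-26.8,"hand":1},
    {"x":33,"y":31.4,"z":-5,"yaw":-26.8},
    {"x":33,"y":31.4,"z":-5,"yaw":-26.8},
    {"x":33,"y":31.4,"z":-5,"yaw":-26.8},
    {"x":33,"y":31.4,"z":-5,"yaw":-26.8},
    {"x":33,"y":31.4,"z":-5,"yaw":-26.8},
    {"x":33,"y":31.4,"z":-5,"yaw":-26.8},
    {"x":33,"y":31.4,"z":-5,"yaw":-26.8},
    {"x":33,"y":31.4,"z":-5,"yaw":-26.8},
    {"x":33,"y":31.4,"z":-5,"yaw":-26.8}
  ]
}}

```text
schema error: expected keys x, y, z, yaw, hand
```

```bash
python3 - <<'E'
from h import *
print(height((344.67,209.19),(237.95,256.23)))
s=observe(); R=cv2.Rodrigues(s["ee_rot"])[0]
print(s["clock"],s["position"],np.round(s["joints"],2),"tool y",np.degrees(np.arctan2(R[1,1],R[0,1])),R[:,2],s["force"])
E
```

```text
(array([ 0.48497558, -0.27955206,  0.07738189]), np.float64(0.0029109807448280973))
0.9 [ 0.17555129 -0.59984332  0.22672957] [ 1.18  0.43  0.02  1.57 -0.01  1.13 -0.08] tool y -73.68703876105074 [-3.56884168e-05 -1.68645357e-05 -9.99999999e-01] [-1.49628898  0.0124343   0.31808273]
```

>>> {"fn": "apply_moves", "kwargs": {
  "motion": [
    {"x":33,"y":31.4,"z":-5,"yaw":-26.8,"hand":1},
    {"x":33,"y":31.4,"z":-5,"yaw":-26.8,"hand":1},
    {"x":33,"y":31.4,"z":-5,"yaw":-26.8,"hand":1},
    {"x":33,"y":31.4,"z":-5,"yaw":-26.8,"hand":1},
    {"x":33,"y":31.4,"z":-5,"yaw":-26.8,"hand":1},
    {"x":33,"y":31.4,"z":-5,"yaw":-26.8,"hand":1},
    {"x":33,"y":31.4,"z":-5,"yaw":-26.8,"hand":1},
    {"x":33,"y":31.4,"z":-5,"yaw":-26.8,"hand":1},
    {"x":33,"y":31.4,"z":-5,"yaw":-26.8,"hand":1},
    {"x":33,"y":31.4,"z":-5,"yaw":-26.8,"hand":1}
  ]
}}

```text
clock: 2.15
position: [0.5046, -0.2872, 0.1768]
ee_rot: [3.127, -0.289, -0.001]
force: [-0.2, -0.6, 0.8]
width: 0.996
gripper_force: 0.0
```

>>> {"fn": "apply_moves", "kwargs": {
  "motion": [
    {"x":0,"y":0.1,"z":-6,"yaw":0,"hand":0.3},
    {"x":0,"y":0.1,"z":-11,"yaw":0,"hand":0},
    {"x":0,"y":0.1,"z":-12.5,"yaw":0,"hand":0},
    {"x":0,"y":0.1,"z":-12.5,"yaw":0,"hand":0},
    {"x":0,"y":0.1,"z":-12.5,"yaw":0,"hand":-1},
    {"x":0,"y":0.1,"z":-12.5,"yaw":0,"hand":-1},
    {"x":0,"y":0.1,"z":-12.5,"yaw":0,"hand":-1},
    {"x":0,"y":0.1,"z":-12.5,"yaw":0,"hand":-1}
  ],
  "newtons": 55
}}

```text
clock: 3.15
position: [0.506, -0.2848, 0.0523]
ee_rot: [3.128, -0.287, 0.001]
force: [0.5, 0.8, 2.6]
width: 0.254
gripper_force: 55.0
```

>>> {"fn": "apply_moves", "kwargs": {
  "motion": [
    {"x":0,"y":0,"z":2,"yaw":0,"hand":-1},
    {"x":0,"y":0,"z":5,"yaw":0,"hand":-1},
    {"x":-1,"y":5,"z":5,"yaw":1,"hand":-1},
    {"x":-2,"y":10,"z":5,"yaw":2,"hand":-1},
    {"x":-2.4,"y":15,"z":5,"yaw":3,"hand":-1},
    {"x":-2.4,"y":20,"z":5,"yaw":4.5,"hand":-1},
    {"x":-2.4,"y":25,"z":5,"yaw":4.5,"hand":-1},
    {"x":-2.4,"y":29,"z":5,"yaw":4.5,"hand":-1},
    {"x":-2.4,"y":31.4,"z":5,"yaw":4.5,"hand":-1},
    {"x":-2.4,"y":31.4,"z":5,"yaw":4.5,"hand":-1}
  ]
}}

```text
clock: 4.4
position: [0.4813, 0.0315, 0.1017]
ee_rot: [-3.137, 0.158, 0.001]
force: [-0.3, 0.5, -1.1]
width: 0.252
gripper_force: 55.0
```

```bash
python3 - <<'E'
from h import *
s=observe(); R=cv2.Rodrigues(s["ee_rot"])[0]
print(s["clock"],s["position"],np.round(s["joints"],2),"tool x",np.degrees(np.arctan2(R[1,0],R[0,0])),s["force"],s["ft_torque"])
a=get_image("top");b=get_image("side")
cv2.imwrite("pics/m1.png",np.hstack([cv2.resize(a[125:235,130:270],(400,314),interpolation=2),cv2.resize(b[120:260,150:300],(400,373),interpolation=2)[:314]]))
E
```

```text
4.4 [0.48125865 0.03147207 0.101685  ] [-0.09  0.37 -0.1   2.05  0.05  0.73 -1.9 ] tool x -5.752462446231889 [-0.32156271  0.46074516 -1.08333066] [-0.01752239  0.15331702 -0.05843562]
```

View pics/m1.png

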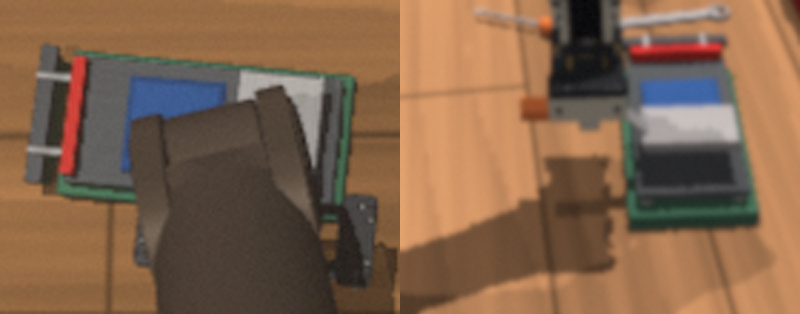

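```bash
python3 - <<'E'
from h import *
c,s=np.cos(np.radians(-6)),np.sin(np.radians(-6))
def st(p): d=np.asarray(p)[:,:2]-[.595,.0925]; return np.c_[d@[c,s],d@[-s,c]]
g=lambda q,z: st(plane("top",np.array(q)/2.857+[130,125],z))
print("blade corners lead-far, lip-far",g([(240,72),(325,80)],[.09,.09]) if 0 else (g([(240,72)],.09),g([(325,80)],.1)))
print("cover far-left, far-right",g([(134,77),(226,84)],.053))
print("bed far right, buffer face far/near", g([(340,93)],.045), g([(88,60),(78,170)],.064))
E
```

```text
blade corners lead-far, lip-far (array([[ 0.04769692, -0.03470049]]), array([[ 0.04572617, -0.11184681]]))
cover far-left, far-right [[ 0.04150893  0.06641033]
 [ 0.04333764 -0.0192754 ]]
bed far right, buffer face far/near [[ 0.04704115 -0.12479647]] [[ 0.05092526  0.10871282]
 [-0.05170259  0.10449013]]
```

>>> {"fn": "apply_moves", "kwargs": {
  "motion": [
    {"x":0,"y":0,"z":-2.5,"yaw":0,"hand":-1},
    {"x":0,"y":0,"z":-4,"yaw":0,"hand":-1},
    {"x":0,"y":0,"z":-4.3,"yaw":0,"hand":-1},
    {"x":0,"y":0,"z":-4.3,"yaw":0,"hand":-1}
  ]
}}

```text
clock: 5.0
position: [0.4816, 0.0287, 0.0588]
ee_rot: [3.137, -0.165, -0.0]
force: [0.6, -0.8, -1.1]
width: 0.252
gripper_force: 55.0
```

>>> {"fn": "apply_moves", "kwargs": {
  "motion": [
    {"x":0,"y":0,"z":-0.1,"yaw":0,"hand":-1},
    {"x":0,"y":0,"z":-0.2,"yaw":0,"hand":-1},
    {"x":0,"y":0,"z":-0.2,"yaw":0,"hand":-1}
  ]
}}

```text
clock: 5.38
position: [0.4819, 0.0292, 0.0571]
ee_rot: [-3.137, 0.164, -0.001]
force: [-0.2, -0.0, -0.5]
width: 0.259
gripper_force: 55.0
```

>>> {"fn": "apply_moves", "kwargs": {
  "motion": [
    {"x":0,"y":0,"z":-0.05,"yaw":0,"hand":-1},
    {"x":0,"y":0,"z":-0.1,"yaw":0,"hand":-1},
    {"x":0,"y":0,"z":-0.1,"yaw":0,"hand":-1}
  ]
}}

```text
clock: 5.75
position: [0.4817, 0.0292, 0.0559]
ee_rot: [-3.137, 0.164, -0.0]
force: [-1.5, -0.4, 3.3]
width: 0.253
gripper_force: 55.0
```

```bash
python3 - <<'E'
from cell import *
s=observe();print(s["position"],s["force"],s["ft_torque"])
E
```

```text
[0.48168998 0.02919907 0.05586272] [-1.51754964 -0.44779692  3.34768461] [-0.05770545  0.14893804 -0.0106483 ]
```

>>> {"fn": "apply_moves", "kwargs": {
  "motion": [
    {"x":0.06,"y":0.6,"z":0,"yaw":0,"hand":-1},
    {"x":0.13,"y":1.2,"z":0,"yaw":0,"hand":-1},
    {"x":0.19,"y":1.8,"z":0,"yaw":0,"hand":-1},
    {"x":0.25,"y":2.4,"z":0,"yaw":0,"hand":-1},
    {"x":0.31,"y":3.0,"z":0,"yaw":0,"hand":-1},
    {"x":0.38,"y":3.6,"z":0,"yaw":0,"hand":-1},
    {"x":0.44,"y":4.2,"z":0,"yaw":0,"hand":-1},
    {"x":0.44,"y":4.2,"z":0,"yaw":0,"hand":-1}
  ]
}}

```text
clock: 6.75
position: [0.4861, 0.0723, 0.0558]
ee_rot: [-3.137, 0.162, -0.0]
force: [-1.0, 0.9, 3.5]
width: 0.249
gripper_force: 55.0
```

```bash
python3 - <<'E'
from h import *
s=observe();print(s["position"],s["force"],s["ft_torque"])
a=get_image("top");b=get_image("side")
cv2.imwrite("pics/m2.png",np.hstack([cv2.resize(a[125:235,130:270],(400,314),interpolation=2),cv2.resize(b[120:260,150:300],(400,373),interpolation=2)[:314]]))
E
```

```text
[0.48607505 0.07231896 0.05577826] [-1.00038478  0.92665263  3.49313673] [-0.03264128 -0.00742979 -0.11751806]
```

View pics/m2.png

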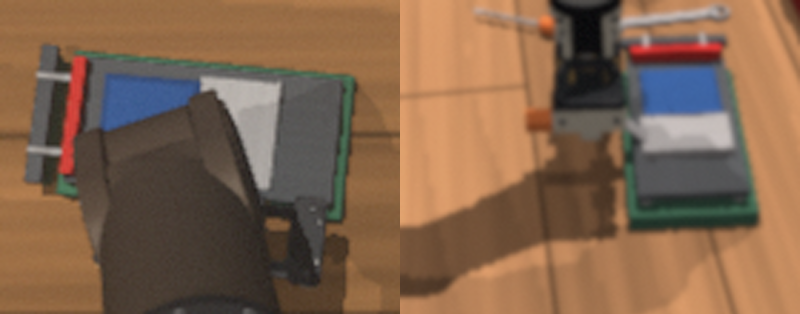

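>>> {"fn": "apply_moves", "kwargs": {
  "motion": [
    {"x":0.05,"y":0.5,"z":0,"yaw":0,"hand":-1},
    {"x":0.1,"y":1.0,"z":0,"yaw":0,"hand":-1},
    {"x":0.16,"y":1.5,"z":0,"yaw":0,"hand":-1},
    {"x":0.21,"y":2.0,"z":0,"yaw":0,"hand":-1},
    {"x":0.26,"y":2.5,"z":0,"yaw":0,"hand":-1},
    {"x":0.31,"y":3.0,"z":0,"yaw":0,"hand":-1},
    {"x":0.31,"y":3.0,"z":0,"yaw":0,"hand":-1}
  ]
}}

```text
clock: 7.72
position: [0.4892, 0.1022, 0.0558]
ee_rot: [-3.137, 0.162, -0.0]
force: [-0.9, -0.4, 3.6]
width: 0.251
gripper_force: 55.0
```

```bash
python3 - <<'E'
from h import *
s=observe();print(s["position"],s["force"],s["ft_torque"])
E
```

```text
[0.48916724 0.10222442 0.05578908] [-0.92131405 -0.38348224  3.62078092] [-0.17519015 -0.01345427 -0.08124213]
```

>>> {"fn": "apply_moves", "kwargs": {
  "motion": [
    {"x":0.05,"y":0.5,"z":0,"yaw":0,"hand":-1},
    {"x":0.1,"y":1.0,"z":0,"yaw":0,"hand":-1},
    {"x":0.16,"y":1.5,"z":0,"yaw":0,"hand":-1},
    {"x":0.21,"y":2.0,"z":0,"yaw":0,"hand":-1},
    {"x":0.26,"y":2.5,"z":0,"yaw":0,"hand":-1},
    {"x":0.31,"y":3.0,"z":0,"yaw":0,"hand":-1},
    {"x":0.37,"y":3.5,"z":0,"yaw":0,"hand":-1},
    {"x":0.37,"y":3.5,"z":0,"yaw":0,"hand":-1}
  ]
}}

```text
clock: 8.72
position: [0.4928, 0.1371, 0.0558]
ee_rot: [-3.137, 0.162, -0.0]
force: [-0.2, -1.9, 3.1]
width: 0.256
gripper_force: 55.0
```

```bash
python3 - <<'E'
from h import *
s=observe();print(s["position"],s["force"],s["ft_torque"])
a=get_image("top");b=get_image("side")
cv2.imwrite("pics/m3.png",np.hstack([cv2.resize(a[125:235,130:270],(400,314),interpolation=2),cv2.resize(b[120:260,150:300],(400,373),interpolation=2)[:314]]))
E
```

```text
[0.49282672 0.13706535 0.05576723] [-0.17081679 -1.85786802  3.05217353] [-0.42787003 -0.00491553 -0.2016874 ]
```

View pics/m3.png

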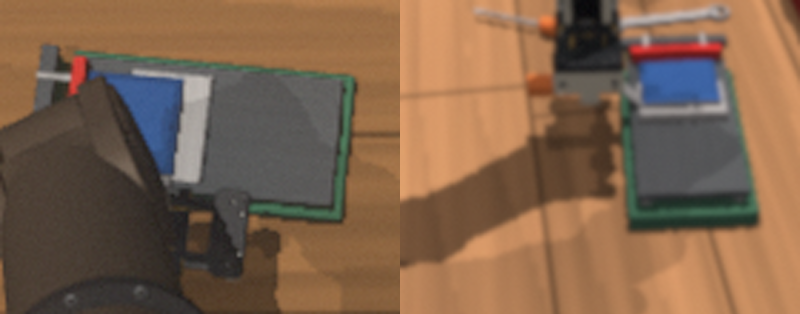

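>>> {"fn": "apply_moves", "kwargs": {
  "motion": [
    {"x":0.03,"y":0.3,"z":0,"yaw":0,"hand":-1},
    {"x":0.06,"y":0.6,"z":0,"yaw":0,"hand":-1},
    {"x":0.09,"y":0.9,"z":0,"yaw":0,"hand":-1},
    {"x":0.13,"y":1.2,"z":0,"yaw":0,"hand":-1},
    {"x":0.14,"y":1.35,"z":0,"yaw":0,"hand":-1},
    {"x":0.14,"y":1.35,"z":0,"yaw":0,"hand":-1}
  ]
}}

```text
clock: 9.57
position: [0.4942, 0.1493, 0.0557]
ee_rot: [3.137, -0.165, -0.0]
force: [-0.2, -3.9, 4.2]
width: 0.259
gripper_force: 55.1
```

```bash
python3 - <<'E'
from h import *
s=observe();print(s["position"],s["force"],s["ft_torque"])
a=get_image("top")
for q in("cover","lifter","buffer"):
    r=silhouettes(q,"top"); print(q,[(round(k["p"],2),k["rect"]) for k in r[:2]])
g=a[125:200,130:230]
# colour edges along a row through far part of the plate
for row in (155,158): print([(c,*a[row,c]) for c in range(152,212,1)][::1] if 0 else " ".join("%d:%d/%d/%d"%(c,*a[row,c]) for c in range(154,206,2)))
E
```

```text
[0.49419279 0.14928485 0.05570009] [-0.2085471  -3.88445539  4.18421039] [-1.07108564 -0.00604988 -0.30864691]
cover [(0.9, [162.7, 148.1, 193.1, 184.5])]
lifter []
buffer [(0.54, [392.9, 231.4, 413.7, 255.0])]
154:59/69/83 156:57/67/83 158:54/67/80 160:44/53/62 162:50/49/56 164:144/92/65 166:152/98/65 168:147/93/61 170:151/97/64 172:150/95/63 174:150/96/64 176:152/95/64 178:149/95/62 180:149/97/66 182:148/94/62 184:148/94/64 186:147/94/65 188:148/95/64 190:147/93/61 192:119/79/58 194:151/151/154 196:178/183/191 198:170/175/181 200:68/69/71 202:96/95/96 204:90/92/94
154:56/69/83 156:58/67/82 158:56/69/82 160:48/56/67 162:45/53/64 164:37/39/45 166:132/85/61 168:151/97/63 170:149/93/64 172:152/96/66 174:147/93/62 176:152/96/66 178:149/94/61 180:151/98/65 182:145/92/58 184:149/95/63 186:148/94/62 188:151/97/66 190:143/90/61 192:119/79/56 194:150/153/159 196:173/177/183 198:130/132/139 200:77/78/80 202:90/91/92 204:87/90/90
```

>>> {"fn": "apply_moves", "kwargs": {
  "motion": [
    {"x":0.03,"y":0.25,"z":0,"yaw":0,"hand":-1},
    {"x":0.05,"y":0.5,"z":0,"yaw":0,"hand":-1},
    {"x":0.07,"y":0.7,"z":0,"yaw":0,"hand":-1},
    {"x":0.07,"y":0.7,"z":0,"yaw":0,"hand":-1}
  ]
}}

```text
clock: 10.28
position: [0.4949, 0.1568, 0.0557]
ee_rot: [-3.137, 0.164, -0.0]
force: [-0.0, -3.6, 3.9]
width: 0.257
gripper_force: 55.1
```

```bash
cat > e.py <<'E'
from h import *
s=observe();print(s["position"],s["force"],s["ft_torque"])
a=get_image("top")
for row in (152,156,160): print(" ".join("%d:%d/%d"%(c,a[row,c][0],a[row,c][2]) for c in list(range(150,168))+list(range(185,206))))
E
python3 e.py
```

```text
[0.4948817  0.15676106 0.05574165] [-0.01498306 -3.62012579  3.90985545] [-0.92310117  0.04487253 -0.37210627]
150:51/76 151:57/81 152:54/79 153:56/77 154:43/60 155:41/85 156:49/149 157:55/191 158:53/183 159:41/130 160:96/64 161:133/60 162:141/63 163:145/62 164:146/64 165:145/64 166:141/61 167:139/60 185:121/67 186:128/75 187:130/86 188:135/98 189:149/123 190:151/130 191:151/130 192:160/152 193:161/160 194:164/173 195:173/184 196:134/144 197:69/77 198:83/87 199:98/101 200:100/101 201:99/101 202:97/99 203:98/100 204:98/99 205:89/91
150:57/84 151:56/83 152:56/82 153:60/83 154:54/78 155:51/72 156:45/61 157:45/65 158:46/60 159:38/50 160:86/52 161:131/60 162:149/63 163:150/64 164:151/64 165:151/65 166:152/64 167:152/65 185:151/66 186:148/63 187:148/63 188:145/61 189:145/60 190:148/64 191:133/62 192:119/56 193:102/60 194:149/152 195:170/181 196:118/127 197:83/85 198:96/98 199:92/91 200:88/89 201:90/90 202:86/87 203:90/90 204:87/88 205:88/91
150:57/81 151:58/81 152:57/82 153:57/82 154:61/84 155:56/80 156:50/70 157:44/60 158:51/70 159:49/67 160:41/54 161:38/49 162:61/49 163:110/56 164:145/64 165:152/63 166:152/63 167:153/62 185:142/60 186:139/59 187:141/60 188:139/58 189:134/56 190:123/59 191:108/51 192:103/55 193:84/68 194:128/136 195:121/129 196:64/69 197:78/79 198:89/89 199:88/86 200:88/89 201:86/88 202:86/87 203:87/89 204:88/89 205:88/89
```

>>> {"fn": "apply_moves", "kwargs": {
  "motion": [
    {"x":0.02,"y":0.2,"z":0,"yaw":0,"hand":-1},
    {"x":0.03,"y":0.35,"z":0,"yaw":0,"hand":-1},
    {"x":0.03,"y":0.35,"z":0,"yaw":0,"hand":-1}
  ]
}}

```text
clock: 10.7
position: [0.4952, 0.1603, 0.0557]
ee_rot: [-3.137, 0.164, -0.0]
force: [-0.5, -3.9, 3.0]
width: 0.252
gripper_force: 55.1
```

```bash
python3 e.py | cut -c1-900 | sed 's/150:.*185:/185:/'
```

```text
[0.49518927 0.1603349  0.05573811] [-0.47667871 -3.86242506  2.98998799] [-0.98302336 -0.00724342 -0.35421116]
185:120/64 186:128/74 187:131/86 188:137/99 189:145/117 190:151/131 191:153/133 192:158/150 193:160/161 194:166/174 195:125/134 196:79/81 197:98/99 198:100/101 199:101/104 200:98/99 201:101/103 202:98/98 203:99/100 204:91/93 205:85/88
185:149/62 186:147/60 187:149/62 188:148/64 189:149/64 190:145/60 191:132/60 192:118/56 193:115/79 194:109/106 195:78/85 196:81/84 197:89/91 198:87/89 199:89/89 200:87/88 201:87/87 202:90/90 203:87/89 204:89/91 205:89/91
185:143/61 186:143/61 187:141/62 188:133/59 189:129/59 190:123/57 191:110/52 192:103/55 193:118/113 194:95/102 195:80/81 196:89/88 197:90/91 198:88/89 199:89/91 200:91/93 201:88/89 202:90/90 203:88/90 204:88/88 205:88/92
```

>>> {"fn": "apply_moves", "kwargs": {
  "motion": [
    {"x":0.01,"y":0.1,"z":0,"yaw":0,"hand":-1},
    {"x":0.02,"y":0.2,"z":0,"yaw":0,"hand":-1},
    {"x":0.02,"y":0.2,"z":0,"yaw":0,"hand":-1}
  ]
}}

```text
clock: 11.12
position: [0.4953, 0.1619, 0.0557]
ee_rot: [3.137, -0.165, -0.0]
force: [-0.7, -6.0, 4.1]
width: 0.255
gripper_force: 55.1
```

>>> {"fn": "apply_moves", "kwargs": {
  "motion": [
    {"x":0.01,"y":0.1,"z":0,"yaw":0,"hand":-1},
    {"x":0.01,"y":0.1,"z":0,"yaw":0,"hand":-1}
  ]
}}

```text
clock: 11.38
position: [0.4953, 0.1624, 0.0556]
ee_rot: [3.136, -0.165, -0.001]
force: [-0.2, -6.6, 4.4]
width: 0.252
gripper_force: 55.1
```

```bash
python3 e.py
```

```text
[0.49525589 0.16240865 0.055627  ] [-0.16691112 -6.59976425  4.42372389] [-1.53539928  0.04842528 -0.49456082]
150:50/71 151:37/54 152:69/81 153:107/119 154:104/166 155:55/202 156:58/212 157:61/212 158:52/172 159:42/75 160:98/61 161:136/59 162:145/63 163:145/61 164:148/65 165:143/63 166:141/61 167:137/60 185:129/73 186:131/86 187:136/98 188:147/120 189:151/130 190:152/131 191:159/151 192:163/162 193:162/162 194:137/141 195:93/99 196:92/94 197:99/101 198:101/102 199:98/98 200:100/103 201:99/100 202:100/100 203:91/92 204:89/90 205:89/93
150:56/83 151:53/75 152:46/63 153:43/63 154:46/62 155:36/49 156:41/80 157:46/147 158:47/150 159:57/64 160:107/53 161:139/62 162:150/63 163:149/62 164:153/65 165:153/63 166:152/63 167:153/65 185:148/63 186:150/66 187:147/61 188:146/62 189:146/63 190:143/63 191:129/60 192:120/57 193:138/120 194:110/108 195:78/80 196:88/91 197:88/88 198:89/90 199:88/88 200:88/89 201:88/90 202:89/89 203:89/89 204:91/90 205:89/91
150:60/84 151:59/83 152:55/79 153:49/68 154:43/60 155:48/69 156:48/62 157:43/51 158:36/45 159:53/46 160:113/56 161:149/63 162:153/63 163:151/62 164:152/64 165:151/62 166:152/62 167:151/62 185:143/60 186:141/60 187:133/58 188:130/60 189:128/57 190:118/54 191:104/52 192:114/76 193:111/102 194:77/83 195:74/76 196:85/88 197:86/87 198:92/91 199:88/90 200:88/89 201:89/91 202:89/91 203:85/87 204:90/92 205:83/86
```

>>> {"fn": "apply_moves", "kwargs": {
  "motion": [
    {"x":0.01,"y":0.1,"z":0,"yaw":0,"hand":-1},
    {"x":0.02,"y":0.2,"z":0,"yaw":0,"hand":-1},
    {"x":0.02,"y":0.2,"z":0,"yaw":0,"hand":-1}
  ]
}}

```text
clock: 11.8
position: [0.4952, 0.1635, 0.0555]
ee_rot: [3.135, -0.167, -0.002]
force: [-1.5, -9.1, 4.8]
width: 0.254
gripper_force: 55.2
```

>>> {"fn": "apply_moves", "kwargs": {
  "motion": [
    {"x":0,"y":0,"z":0,"yaw":0,"hand":-1},
    {"x":-0.04,"y":-0.4,"z":0,"yaw":0,"hand":-1},
    {"x":-0.08,"y":-0.8,"z":0.1,"yaw":0,"hand":-1},
    {"x":-0.1,"y":-1.0,"z":0.5,"yaw":0,"hand":-1},
    {"x":-0.1,"y":-1.0,"z":1.2,"yaw":0,"hand":-1},
    {"x":-0.1,"y":-1.0,"z":2.2,"yaw":0,"hand":-1},
    {"x":-0.1,"y":-1.0,"z":3.2,"yaw":0,"hand":-1},
    {"x":-0.1,"y":-1.0,"z":4,"yaw":0,"hand":-1},
    {"x":-0.1,"y":-1.0,"z":4,"yaw":0,"hand":-1},
    {"x":-0.1,"y":-1.0,"z":4,"yaw":0,"hand":-1}
  ],
  "newtons": 60
}}

```text
clock: 13.05
position: [0.4945, 0.1551, 0.0956]
ee_rot: [3.137, -0.164, -0.0]
force: [0.2, 0.2, -4.6]
width: 0.255
gripper_force: 60.0
```

```bash
python3 - <<'E'
from h import *
s=observe();print(s["position"],s["force"],s["ft_torque"])
a=get_image("top");b=get_image("side")
cv2.imwrite("pics/m4.png",np.hstack([cv2.resize(a[125:235,130:270],(400,314),interpolation=2),cv2.resize(b[100:217,200:325],(400,374),interpolation=2)[:314]]))
E
```

```text
[0.4945061  0.15509295 0.09559708] [ 0.15601764  0.21485284 -4.64103645] [0.03963806 0.36920277 0.00586895]
```

View pics/m4.png

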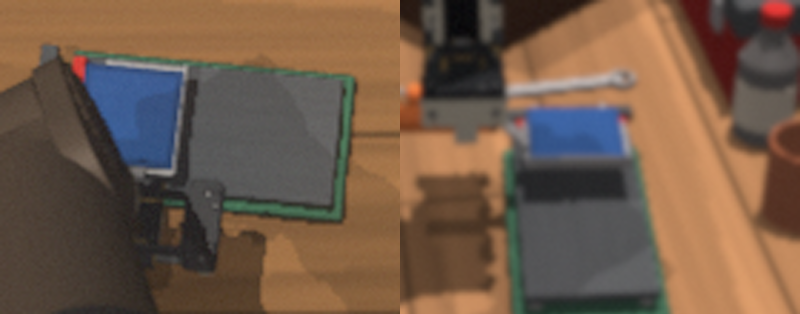

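>>> {"fn": "apply_moves", "kwargs": {
  "motion": [
    {"x":0.2,"y":-0.6,"z":0.3,"yaw":1,"hand":-1},
    {"x":0.7,"y":-2,"z":0.5,"yaw":4,"hand":-1},
    {"x":1.4,"y":-4,"z":0.5,"yaw":9,"hand":-1},
    {"x":2.2,"y":-6,"z":0.5,"yaw":15,"hand":-1},
    {"x":3,"y":-8,"z":0.5,"yaw":22,"hand":-1},
    {"x":3.8,"y":-10.5,"z":0.5,"yaw":29,"hand":-1},
    {"x":4.6,"y":-13,"z":0.5,"yaw":36,"hand":-1},
    {"x":5.3,"y":-15,"z":0.5,"yaw":42,"hand":-1},
    {"x":5.8,"y":-16.5,"z":0.5,"yaw":47,"hand":-1},
    {"x":6,"y":-17,"z":0.5,"yaw":50,"hand":-1}
  ]
}}

```text
clock: 14.4
position: [0.5549, -0.0173, 0.1006]
ee_rot: [2.912, 1.178, -0.001]
force: [0.2, 0.1, -2.9]
width: 0.254
gripper_force: 60.0
```

>>> {"fn": "apply_moves", "kwargs": {
  "motion": [
    {"x":0.2,"y":-0.5,"z":0,"yaw":3,"hand":-1},
    {"x":0.6,"y":-1.6,"z":0,"yaw":8,"hand":-1},
    {"x":1.1,"y":-3,"z":0,"yaw":15,"hand":-1},
    {"x":1.6,"y":-4.5,"z":0,"yaw":22,"hand":-1},
    {"x":2.1,"y":-5.7,"z":0,"yaw":29,"hand":-1},
    {"x":2.4,"y":-6.6,"z":0,"yaw":35,"hand":-1},
    {"x":2.6,"y":-7.1,"z":0,"yaw":39,"hand":-1},
    {"x":2.65,"y":-7.2,"z":0,"yaw":40,"hand":-1},
    {"x":2.65,"y":-7.2,"z":0,"yaw":40,"hand":-1}
  ]
}}

```text
clock: 15.52
position: [0.5811, -0.0871, 0.1007]
ee_rot: [2.336, 2.101, -0.0]
force: [0.2, -0.8, -2.5]
width: 0.252
gripper_force: 60.0
```

```bash
cat > f.py <<'E'
from h import *
import sys
s=observe(); R=cv2.Rodrigues(s["ee_rot"])[0]
print(s["clock"],s["position"],np.round(s["joints"],2),"tool x",np.degrees(np.arctan2(R[1,0],R[0,0])),s["force"],s["ft_torque"])
a=get_image("top");b=get_image("side")
cv2.imwrite(f"pics/{sys.argv[1]}.png",np.hstack([cv2.resize(a[115:255,130:300],(400,329),interpolation=2),cv2.resize(b[100:265,180:380],(400,330),interpolation=2)[:329]]))
for q in("cover",):
    for n in("top","side"):
        r=silhouettes(q,n); print(q,n,[(round(k["p"],2),np.round(k["rect"]),rect(n,k["mask"],float(sys.argv[2]))) for k in r[:1]])
E
python3 f.py m5 .1
```

```text
15.525 [ 0.58112251 -0.08711289  0.10069903] [ 0.38  0.55 -0.45  1.78  0.3   0.88 -0.32] tool x 83.94463177813289 [ 0.23122333 -0.79924681 -2.49685969] [-0.32137415 -0.06188504 -0.00982434]
cover top [(0.79, array([211., 153., 248., 189.]), ((581.8395385742188, 17.082948684692383), (88.8770523071289, 88.33463287353516), 84.38408660888672))]
cover side [(0.44, array([241., 165., 268., 179.]), ((543.7206420898438, -8.565361022949219), (61.79207229614258, 21.651952743530273), 81.1207046508789))]
```

>>> {"fn": "apply_moves", "kwargs": {
  "motion": [
    {"x":0,"y":0,"z":-1.5,"yaw":0,"hand":-1},
    {"x":0,"y":0,"z":-3,"yaw":0,"hand":-1},
    {"x":0,"y":0,"z":-4,"yaw":0,"hand":-1},
    {"x":0,"y":0,"z":-4.35,"yaw":0,"hand":-1},
    {"x":0,"y":0,"z":-4.45,"yaw":0,"hand":-1},
    {"x":0,"y":0,"z":-4.45,"yaw":0,"hand":-1}
  ]
}}

```text
clock: 16.48
position: [0.5813, -0.0868, 0.0567]
ee_rot: [2.334, 2.102, 0.0]
force: [-2.4, -0.5, 2.4]
width: 0.254
gripper_force: 60.0
```

>>> {"fn": "apply_moves", "kwargs": {
  "motion": [
    {"x":0,"y":0,"z":0,"yaw":0,"hand":-0.2},
    {"x":0,"y":0,"z":0,"yaw":0,"hand":-0.2},
    {"x":-0.1,"y":-1,"z":0.05,"yaw":0,"hand":-0.2},
    {"x":-0.3,"y":-3,"z":0.05,"yaw":0,"hand":-0.2},
    {"x":-0.5,"y":-5,"z":0.05,"yaw":0,"hand":-0.2},
    {"x":-0.57,"y":-5.4,"z":0.05,"yaw":0,"hand":-0.2},
    {"x":-0.57,"y":-5.4,"z":0.05,"yaw":0,"hand":-0.2}
  ]
}}

```text
clock: 17.35
position: [0.5753, -0.1414, 0.0567]
ee_rot: [-2.336, -2.101, -0.0]
force: [-0.0, 0.3, 0.3]
width: 0.402
gripper_force: 0.0
```

```bash
python3 f.py m6 .057
```

```text
17.35 [ 0.57530026 -0.14137827  0.05668642] [ 0.45  0.61 -0.43  1.8   0.34  0.8  -0.26] tool x 83.94257601492883 [-0.04413637  0.31990587  0.29173433] [-0.07344459 -0.10256196 -0.02163675]
cover top [(0.55, array([213., 157., 245., 193.]), ((580.6756591796875, 18.355426788330078), (89.80538940429688, 92.27218627929688), 84.8568115234375))]
cover side [(0.53, array([240., 172., 247., 178.]), ((544.6082763671875, 39.23368453979492), (32.51189041137695, 14.546453475952148), 81.1262435913086))]
```

View pics/m6.png

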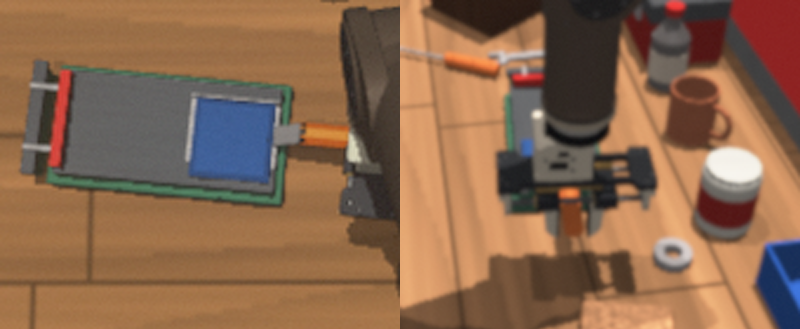

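>>> {"fn": "apply_moves", "kwargs": {
  "motion": [
    {"x":0,"y":0,"z":0,"yaw":0,"hand":-1},
    {"x":0,"y":0,"z":0,"yaw":0,"hand":-1},
    {"x":0,"y":0,"z":0,"yaw":0,"hand":-1},
    {"x":0.02,"y":0.15,"z":0.9,"yaw":0,"hand":-1},
    {"x":0.04,"y":0.34,"z":1.8,"yaw":0,"hand":-1},
    {"x":0.06,"y":0.55,"z":2.7,"yaw":0,"hand":-1},
    {"x":0.09,"y":0.83,"z":3.6,"yaw":0,"hand":-1},
    {"x":0.16,"y":1.5,"z":5.3,"yaw":0,"hand":-1},
    {"x":0.16,"y":1.5,"z":5.3,"yaw":0,"hand":-1}
  ],
  "newtons": 15
}}

```text
clock: 18.68
position: [0.5782, -0.125, 0.1116]
ee_rot: [2.332, 2.102, 0.003]
force: [-0.7, 0.4, -2.2]
width: 0.257
gripper_force: 15.0
```

```bash
python3 f.py m7 .075
```

```text
18.675 [ 0.57821532 -0.12504394  0.11163478] [ 0.44  0.54 -0.46  1.76  0.3   0.9  -0.25] tool x 84.07540540579205 [-0.66929889  0.35494621 -2.15394371] [0.02693102 0.08166645 0.03600141]
cover top [(0.84, array([208., 155., 245., 190.]), ((582.0069580078125, 21.134828567504883), (85.4916000366211, 90.28907775878906), 85.288818359375))]
cover side []
```

>>> {"fn": "apply_moves", "kwargs": {
  "motion": [
    {"x":0.05,"y":0.45,"z":1.0,"yaw":0,"hand":-1},
    {"x":0.1,"y":0.96,"z":2.0,"yaw":0,"hand":-1},
    {"x":0.16,"y":1.53,"z":2.95,"yaw":0,"hand":-1},
    {"x":0.22,"y":2.14,"z":3.9,"yaw":0,"hand":-1},
    {"x":0.29,"y":2.8,"z":4.75,"yaw":0,"hand":-1},
    {"x":0.37,"y":3.48,"z":5.6,"yaw":0,"hand":-1},
    {"x":0.37,"y":3.48,"z":5.6,"yaw":0,"hand":-1}
  ]
}}

```text
clock: 19.75
position: [0.5812, -0.0902, 0.1666]
ee_rot: [2.333, 2.103, 0.002]
force: [0.3, 0.3, -0.1]
width: 0.257
gripper_force: 15.0
```

```bash
python3 f.py m8 .08
```

```text
19.75 [ 0.58124723 -0.09016765  0.16659576] [ 0.41  0.48 -0.49  1.71  0.26  1.01 -0.27] tool x 84.07949058928867 [ 0.27946101  0.275504   -0.07635586] [ 0.03266483 -0.02284508  0.02430078]
cover top [(0.8, array([206., 152., 233., 188.]), ((583.8695068359375, 40.608253479003906), (71.95936584472656, 93.2967300415039), 85.38809204101562))]
cover side [(0.56, array([241., 167., 256., 174.]), ((557.1466674804688, 28.531967163085938), (27.74712371826172, 36.76840591430664), 81.14641571044922))]
```

>>> {"fn": "apply_moves", "kwargs": {
  "motion": [
    {"x":0.34,"y":3.3,"z":3.0,"yaw":0,"hand":-1},
    {"x":0.74,"y":7.0,"z":5.3,"yaw":0,"hand":-1},
    {"x":1.18,"y":11.2,"z":6.8,"yaw":0,"hand":-1},
    {"x":1.64,"y":15.6,"z":7.5,"yaw":0,"hand":-1},
    {"x":2.1,"y":19.9,"z":7.3,"yaw":0,"hand":-1},
    {"x":2.25,"y":21.4,"z":7.2,"yaw":0,"hand":-1},
    {"x":2.25,"y":21.4,"z":7.2,"yaw":0,"hand":-1},
    {"x":2.25,"y":21.4,"z":7.2,"yaw":0,"hand":-1}
  ]
}}

```text
clock: 20.95
position: [0.6034, 0.1212, 0.2378]
ee_rot: [2.336, 2.1, -0.001]
force: [-2.1, 0.1, 3.7]
width: 0.263
gripper_force: 15.0
```

```bash
python3 f.py m9 .053
```

```text
20.95 [0.60338063 0.12124432 0.23778962] [ 0.07  0.47 -0.53  1.55  0.25  1.19 -0.61] tool x 83.90132057812107 [-2.08308681  0.0637779   3.65039247] [0.30299263 0.51785298 0.06137527]
cover top []
cover side [(0.71, array([236., 133., 248., 155.]), ((567.8088989257812, 193.1820068359375), (129.09597778320312, 26.10203742980957), 81.43724822998047))]
```

View pics/m9.png

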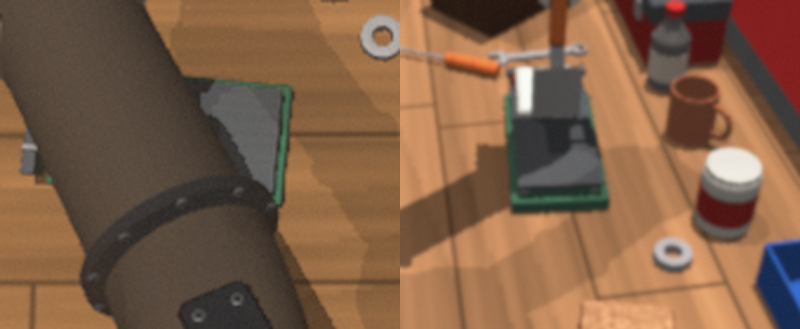

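```bash
python3 - <<'E'
from h import *
b=get_image("side")
for r in range(126,166,3): print(r," ".join("%d/%d/%d"%tuple(b[r,c]) for c in range(230,286,4)))
for z in (.053,.1): print(z,plane("side",[(237,134),(247,134),(237,155),(257,158)],z))
E
```

```text
126 171/181/199 137/161/200 146/165/195 154/163/182 172/178/193 170/177/189 133/135/144 86/85/88 115/119/127 107/114/128 113/121/139 90/128/178 93/136/193 95/139/197
129 170/173/183 148/153/164 118/126/141 107/116/133 95/115/146 83/111/149 87/110/143 86/86/88 88/111/146 94/137/194 88/128/180 94/137/192 92/135/191 96/140/197
132 102/121/162 97/131/179 110/146/194 126/151/186 103/133/177 106/141/188 101/127/160 85/85/87 120/132/149 101/131/172 95/117/150 94/137/194 92/136/190 94/138/196
135 82/122/179 96/101/114 190/201/208 242/248/248 161/170/172 84/87/92 82/85/89 76/76/79 78/79/81 78/79/82 81/82/87 92/135/190 93/136/192 94/137/194
138 90/131/186 59/78/106 182/192/210 246/251/250 145/152/151 73/73/76 75/75/78 75/76/78 74/74/77 74/75/78 76/86/104 91/135/190 94/137/193 91/135/191
141 104/152/214 79/113/153 173/184/195 247/251/250 142/148/147 74/74/77 73/74/76 74/74/76 73/73/76 76/75/78 80/91/112 91/135/190 96/140/197 92/135/191
144 107/156/219 92/121/160 167/177/182 247/251/250 141/148/148 73/73/76 74/75/78 75/75/77 74/74/77 76/76/79 85/86/92 91/133/187 94/138/195 94/139/194
147 102/149
[... 589 characters left out ...]
/183 87/112/75 66/64/64 67/65/66 56/55/55 49/48/49 48/47/48 51/50/49 49/48/48 47/45/47 66/64/64 66/76/62 93/135/187 92/135/191
162 89/130/184 90/116/78 53/52/51 55/54/53 56/54/54 51/50/50 42/40/40 41/39/39 39/38/38 53/51/51 60/59/58 47/50/43 92/131/177 91/133/189
165 92/136/191 84/109/74 52/51/49 55/54/53 54/54/53 55/53/53 42/40/39 42/41/40 41/40/40 85/83/84 80/78/78 41/41/39 83/120/164 92/135/190
0.053 [[0.56037286 0.25350013 0.053     ]
 [0.59284953 0.24855972 0.053     ]
 [0.54305344 0.13698412 0.053     ]
 [0.60080766 0.11229506 0.053     ]]
0.1 [[0.5500018  0.18140324 0.1       ]
 [0.58040859 0.17677771 0.1       ]
 [0.53378622 0.07231333 0.1       ]
 [0.58785951 0.04919782 0.1       ]]
```

```bash
python3 - <<'E'
from h import *
for n in("top","side"):
    a=get_image(n).astype(int); m=(a[...,0]-a[...,2]>40)
    print(n,[tuple(x) for x in cv2.connectedComponentsWithStats(m.astype(np.uint8))[2] if x[4]>4])
a=get_image("top")
for r in range(146,204,4): print(r," ".join("%d/%d/%d"%tuple(a[r,c]) for c in range(138,240,6)))
E
```

```text
top [(np.int32(0), np.int32(0), np.int32(512), np.int32(384), np.int32(190621)), (np.int32(311), np.int32(45), np.int32(115), np.int32(54), np.int32(5987))]
side [(np.int32(0), np.int32(0), np.int32(512), np.int32(384), np.int32(188181)), (np.int32(359), np.int32(215), np.int32(124), np.int32(126), np.int32(8427))]
146 55/70/84 62/73/89 64/76/92 62/76/90 63/76/91 61/73/89 63/75/89 58/71/85 54/66/80 52/64/77 49/58/68 42/49/60 59/91/127 60/92/133 60/93/134 63/97/136 62/96/135
150 56/66/79 58/70/85 59/72/87 64/79/93 62/76/91 61/74/90 62/76/89 62/73/88 60/71/83 54/65/78 50/60/72 44/51/62 47/49/53 43/47/49 77/89/75 80/99/74 77/101/70
154 54/66/81 58/70/85 60/71/88 64/77/94 65/77/92 59/73/89 66/77/91 62/72/88 60/70/86 56/67/79 52/62/74 49/59/69 40/47/55 59/62/64 85/86/87 94/95/98 96/97/97
158 51/62/74 57/68/82 60/74/89 64/78/93 64/78/92 66/79/95 62/74/89 63/72/88 59/72/85 57/68/82 53/64/78 51/59/70 44/52/62 86/87/87 88/90/92 94/97/98 96/97/97
162 48/61/77 52/65/80 58/71/87 59/73/88 61/76/90 60/74/88 64/77/92 62/75/90 63/74/89 59/71/85 57/70/80 52/61/73 46/51/62 68/70/72 95/96/96 96/98/99 9
[... 917 characters left out ...]
0/84 57/66/81 52/63/74 48/57/70 42/48/58 53/55/56
190 76/121/171 69/104/149 66/87/76 51/64/78 58/71/87 59/71/87 62/75/89 63/76/91 64/77/92 62/77/89 59/73/86 62/73/86 59/69/83 50/58/65 50/51/54 42/46/50 45/49/54
194 80/123/176 76/122/172 79/123/173 52/61/76 56/71/85 61/75/91 60/74/90 65/77/91 64/77/91 60/72/87 63/77/91 56/60/68 50/52/53 47/50/54 41/46/50 47/51/55 42/44/49
198 70/112/160 72/113/161 71/111/157 48/58/72 53/66/80 60/73/88 60/72/87 62/75/90 62/76/91 63/75/91 53/55/60 53/54/58 44/49/49 41/43/49 43/46/50 44/43/49 42/45/50
202 68/110/154 70/109/153 73/112/157 56/80/107 55/65/81 60/72/87 63/74/89 61/74/90 60/72/87 51/52/58 55/57/61 60/60/64 43/46/50 41/45/48 49/56/65 47/57/66 41/48/55
```

>>> {"fn": "apply_moves", "kwargs": {
  "motion": [
    {"x":-0.1,"y":-1,"z":0.1,"yaw":0,"hand":-1},
    {"x":-0.2,"y":-2,"z":0.1,"yaw":0,"hand":-1},
    {"x":-0.3,"y":-3,"z":0.1,"yaw":0,"hand":-1},
    {"x":-0.4,"y":-4,"z":0.1,"yaw":0,"hand":-1},
    {"x":-0.5,"y":-5,"z":0.1,"yaw":0,"hand":-1},
    {"x":-0.5,"y":-5,"z":0.1,"yaw":0,"hand":-1}
  ]
}}

```text
clock: 22.1
position: [0.5983, 0.0714, 0.2386]
ee_rot: [2.336, 2.1, -0.001]
force: [0.4, -0.3, -1.9]
width: 0.263
gripper_force: 15.0
```

```bash
cat > g.py <<'E'
from h import *
s=observe();print(s["clock"],s["position"],s["force"])
for n in("top","side"):
    a=get_image(n).astype(int); m=(a[...,0]-a[...,2]>40)
    print(n,"blue",[tuple(map(int,x)) for x in cv2.connectedComponentsWithStats(m.astype(np.uint8))[2] if 4<x[4]<4000])
    for q in("cover","buffer","lifter"):
        r=silhouettes(q,n); print(q,[(round(k["p"],2),np.round(k["rect"]),np.round(np.array(rect(n,k["mask"],.053)[0])),np.round(rect(n,k["mask"],.053)[1])) for k in r[:2]])
E
python3 g.py; python3 - <<'E'
import sys; sys.path.insert(0,".")
from h import *
b=get_image("side")
for r in range(128,172,3): print(r," ".join("%d/%d/%d"%tuple(b[r,c]) for c in range(230,290,4)))
E
```

```text
22.1 [0.59828315 0.07138424 0.23859773] [ 0.42590107 -0.29296464 -1.9467752 ]
top blue []
cover [(0.73, array([149., 148., 172., 186.]), array([601., 193.]), array([63., 93.])), (0.66, array([ 80., 191., 123., 255.]), array([467., 346.]), array([ 27., 163.]))]
buffer []
lifter [(0.39, array([394., 230., 415., 252.]), array([ 404., -434.]), array([54., 52.]))]
side blue []
cover [(0.76, array([236., 136., 254., 157.]), array([580., 188.]), array([125.,  56.])), (0.69, array([232., 132., 285., 208.]), array([586.,  71.]), array([348., 135.]))]
buffer [(0.4, array([263., 137., 267., 144.]), array([655., 206.]), array([18.,  6.]))]
lifter [(0.67, array([247.,  96., 271., 167.]), array([642., 277.]), array([424.,  81.]))]
128 171/174/183 168/173/184 155/159/167 148/152/160 126/132/144 109/119/136 90/111/144 29/55/108 31/57/108 88/126/176 85/117/161 92/134/190 93/137/193 95/139/197 104/152/215
131 140/148/170 102/128/167 93/130/180 89/121/163 91/128/178 98/139/190 98/136/185 52/61/86 62/70/89 98/137/191 93/132/185 94/138/195 91/134/190 94/139/196 101/147/209
134 78/117/174 101/115/142 176/
[... 1343 characters left out ...]
/88 72/72/75 73/73/76 73/73/75 74/74/77 74/75/77 76/75/79 100/107/96 90/133/185 93/136/192 95/139/196
161 84/122/172 87/113/75 97/96/95 101/99/99 88/87/88 73/73/76 74/74/76 74/74/77 75/75/78 74/74/76 78/79/81 101/102/98 92/133/183 92/134/190 96/140/198
164 91/135/191 88/114/77 96/95/94 101/99/98 89/88/88 72/73/75 73/73/75 72/72/75 73/74/76 73/73/76 78/78/80 103/103/101 93/133/172 91/133/188 95/139/197
167 91/134/190 92/119/80 94/92/91 93/91/91 78/77/77 65/64/65 52/51/52 50/49/50 49/48/49 53/52/53 59/59/58 81/80/80 90/124/145 93/136/191 92/137/192
170 91/134/189 91/117/86 57/57/54 57/56/55 55/53/53 49/48/48 41/39/38 40/39/39 41/40/40 41/40/40 48/47/47 43/41/41 86/115/118 94/138/195 91/134/190
```

```bash
python3 - <<'E'
from h import *
print("tip",plane("side",[(248,166.5),(259,166.5),(270,166.5)],.045))
print("cover front corners",plane("side",[(236.5,133.5),(254,133.5)],.079), "trail",plane("side",[(237,155.5)],.05), "top front",plane("top",[(149,150),(149,185)],.078))
E
```

```text
tip [[0.56848789 0.08487146 0.045     ]
 [0.60101387 0.07980189 0.045     ]
 [0.63357699 0.07472331 0.045     ]]
cover front corners [[0.55349459 0.21672767 0.079     ]
 [0.60844173 0.20836711 0.079     ]] trail [[0.54325927 0.13851683 0.05      ]] top front [[0.64317775 0.22313288 0.078     ]
 [0.55109418 0.22044297 0.078     ]]
```

>>> {"fn": "apply_moves", "kwargs": {
  "motion": [
    {"x":0,"y":0,"z":0.5,"yaw":0,"hand":-1},
    {"x":0,"y":0,"z":4,"yaw":0,"hand":-1},
    {"x":0,"y":0,"z":7.5,"yaw":0,"hand":-1},
    {"x":0.4,"y":4,"z":7.5,"yaw":0,"hand":-1},
    {"x":0.9,"y":8.5,"z":7.5,"yaw":0,"hand":-1},
    {"x":1.4,"y":13,"z":7.5,"yaw":0,"hand":-1},
    {"x":1.75,"y":16.5,"z":7.5,"yaw":0,"hand":-1},
    {"x":1.75,"y":16.7,"z":7.5,"yaw":0,"hand":-1},
    {"x":1.75,"y":16.7,"z":7.5,"yaw":0,"hand":-1}
  ],
  "newtons": 50
}}

```text
clock: 23.68
position: [0.6159, 0.2395, 0.3138]
ee_rot: [2.334, 2.102, -0.0]
force: [0.5, -0.7, -1.4]
width: 0.259
gripper_force: 50.0
```

```bash
python3 g.py; python3 - <<'E'
from h import *
b=get_image("side")
for r in range(95,172,4): print(r," ".join("%d/%d/%d"%tuple(b[r,c]) for c in range(230,290,5)))
E
```

```text
23.675 [0.61588907 0.23952561 0.31379567] [ 0.51011027 -0.73414862 -1.396489  ]
top blue []
cover []
buffer []
lifter [(0.56, array([145., 142., 256., 204.]), array([587.,  87.]), array([260., 140.]))]
side blue []
cover [(0.6, array([238., 137., 268., 156.]), array([597., 183.]), array([129.,  93.]))]
buffer [(0.54, array([234., 137., 270., 144.]), array([655., 206.]), array([30., 13.]))]
lifter [(0.66, array([246.,  45., 268., 117.]), array([702., 678.]), array([654.,  92.]))]
95 21/26/40 18/24/39 18/24/38 72/71/75 72/73/75 73/73/76 73/74/76 74/75/78 60/87/122 75/109/155 61/90/128 25/30/77
99 17/24/39 18/26/40 19/25/40 71/72/74 74/74/77 73/73/76 73/74/77 75/75/78 84/121/170 89/130/184 76/111/157 45/64/95
103 18/23/39 18/24/39 17/23/38 71/71/75 72/72/75 72/73/75 72/72/75 73/74/78 80/117/166 93/137/194 85/124/176 60/88/125
107 16/22/37 17/23/37 18/24/38 71/71/74 72/72/74 73/73/76 73/74/76 73/75/79 87/127/180 100/148/209 92/134/190 85/125/177
111 19/26/38 17/23/38 40/59/84 72/73/77 73/74/75 73/74/77 73/73/76 72/74/81 92/135/190 95/139/197 105/153/217 91/133/189
115 23/32/48 65/97/138 
[... 1306 characters left out ...]
25/229 70/69/69 71/100/132 88/129/182 93/136/192
155 54/77/107 50/59/44 110/115/118 111/116/119 106/111/114 135/142/145 157/164/169 145/152/156 102/101/100 75/97/104 76/112/159 82/119/168
159 48/70/98 53/63/45 53/51/51 55/55/53 80/79/79 102/100/100 101/99/99 102/100/100 102/100/100 91/104/93 77/114/160 81/118/167
163 49/72/100 55/66/46 72/70/70 96/94/94 100/99/99 101/100/99 102/101/100 101/100/100 102/99/100 102/108/100 79/114/161 79/115/163
167 50/73/101 54/66/45 99/97/97 102/100/100 101/99/98 99/98/98 103/101/100 101/99/99 101/100/99 92/94/90 90/131/184 77/113/160
171 49/71/100 57/70/48 100/99/98 102/100/100 102/100/100 100/98/98 102/100/101 99/98/97 95/94/93 85/85/84 94/137/186 86/125/177
```

```bash
python3 - <<'E'
from h import *
print(plane("side",[(257,114.5)],.1205), plane("side",[(253,134)],.079))
E
```

```text
[[0.62552718 0.25328066 0.1205    ]] [[0.60478537 0.20598345 0.079     ]]
```

>>> {"fn": "apply_moves", "kwargs": {
  "motion": [
    {"x":0,"y":0,"z":-3,"yaw":0,"hand":-1},
    {"x":0,"y":0,"z":-5,"yaw":0,"hand":-1},
    {"x":0,"y":0,"z":-5.35,"yaw":0,"hand":-1},
    {"x":-0.1,"y":-1,"z":-5.35,"yaw":0,"hand":-1},
    {"x":-0.2,"y":-2,"z":-5.35,"yaw":0,"hand":-1},
    {"x":-0.3,"y":-3,"z":-5.35,"yaw":0,"hand":-1},
    {"x":-0.35,"y":-3.5,"z":-5.35,"yaw":0,"hand":-1},
    {"x":-0.4,"y":-4,"z":-5.35,"yaw":0,"hand":-1}
  ]
}}

```text
clock: 25.12
position: [0.6118, 0.1998, 0.2605]
ee_rot: [-2.334, -2.102, -0.001]
force: [-0.3, 0.0, -1.6]
width: 0.255
gripper_force: 50.0
```

```bash
python3 g.py
```

```text
25.125 [0.6117873  0.19975014 0.26050596] [-0.33801377  0.01522391 -1.61555389]
top blue []
cover [(0.76, array([175., 153., 191., 173.]), array([622., 132.]), array([64., 36.]))]
buffer [(0.74, array([176., 151., 191., 170.]), array([621., 132.]), array([55., 34.])), (0.37, array([321., 142., 365., 189.]), array([ 603., -294.]), array([102., 115.]))]
lifter [(0.27, array([173., 152., 190., 175.]), array([620., 132.]), array([63., 33.]))]
side blue []
cover [(0.71, array([238., 138., 268., 159.]), array([596., 169.]), array([120.,  89.]))]
buffer [(0.36, array([245.,  68., 268., 138.]), array([663., 481.]), array([505.,  84.]))]
lifter [(0.64, array([243.,  67., 269., 138.]), array([669., 481.]), array([523.,  84.]))]
```

>>> {"fn": "apply_moves", "kwargs": {
  "motion": [
    {"x":-0.05,"y":-0.5,"z":0,"yaw":0,"hand":-1},
    {"x":-0.1,"y":-1,"z":0,"yaw":0,"hand":-1},
    {"x":-0.15,"y":-1.5,"z":0,"yaw":0,"hand":-1},
    {"x":-0.2,"y":-2,"z":0,"yaw":0,"hand":-1},
    {"x":-0.25,"y":-2.4,"z":0,"yaw":0,"hand":-1},
    {"x":-0.25,"y":-2.4,"z":0,"yaw":0,"hand":-1}
  ]
}}

```text
clock: 26.28
position: [0.6094, 0.1754, 0.2603]
ee_rot: [2.335, 2.101, -0.0]
force: [0.1, -0.4, -1.7]
width: 0.259
gripper_force: 50.0
```

```bash
python3 g.py;  python3 - <<'E'
from h import *
b=get_image("side")
for r in range(128,175,2): print(r," ".join("%d/%d/%d"%tuple(b[r,c]) for c in range(232,280,5)))
E
```

```text
26.275 [0.60936333 0.17542245 0.26029464] [ 0.06204566 -0.412647   -1.73538175]
top blue []
cover [(0.4, array([187., 152., 191., 164.]), array([628., 119.]), array([25., 17.]))]
buffer []
lifter []
side blue []
cover [(0.66, array([238., 144., 267., 161.]), array([593., 152.]), array([86., 89.]))]
buffer [(0.54, array([306., 220., 328., 236.]), array([ 693., -197.]), array([57., 45.]))]
lifter [(0.6, array([245.,  72., 266., 141.]), array([665., 450.]), array([507.,  80.]))]
128 180/184/194 160/163/172 146/150/158 73/74/75 73/74/76 74/74/77 74/74/77 74/75/80 89/127/177 90/134/189
130 169/171/179 96/118/153 78/102/137 74/74/76 73/74/76 74/74/77 74/73/77 76/79/87 94/137/193 92/135/190
132 106/127/162 95/134/187 110/135/173 75/75/77 74/74/77 74/74/77 73/74/77 76/79/85 93/129/180 91/134/191
134 92/127/175 100/112/133 155/160/173 74/74/76 72/73/76 73/74/77 75/75/77 75/75/79 88/111/147 93/136/192
136 89/123/170 79/78/120 144/146/186 72/72/75 73/73/75 74/75/78 74/74/76 71/71/100 72/97/133 93/137/193
138 91/131/185 51/54/193 77/78/212 72/72/76 72/73/76 74/74/77 73/74/77 68/68/109 82/119/172
[... 1247 characters left out ...]
/54/50 56/54/54 55/54/53 54/52/50 42/40/39 51/49/48 88/87/86 70/68/68 69/96/127
164 51/71/85 52/54/50 55/54/54 54/53/52 56/53/53 43/41/40 67/65/65 100/98/98 94/92/92 66/87/107
166 50/70/86 53/55/50 55/52/53 55/54/53 55/53/53 56/54/54 95/94/94 103/101/102 102/101/100 66/82/94
168 49/70/88 52/55/49 55/53/53 54/53/52 55/53/54 82/80/79 102/101/100 104/102/102 103/102/100 84/95/92
170 50/71/92 54/57/49 56/54/53 56/54/55 74/72/73 101/100/99 102/101/101 103/101/101 102/101/100 91/101/90
172 49/71/93 54/60/49 54/53/52 63/60/60 99/97/97 102/100/100 103/101/101 103/101/101 102/101/100 95/101/92
174 48/68/92 55/60/48 60/58/58 91/89/89 103/101/101 103/100/100 103/100/101 103/101/101 101/100/100 93/98/89
```

>>> {"fn": "apply_moves", "kwargs": {
  "motion": [
    {"x":0,"y":0,"z":3,"yaw":0,"hand":-1},
    {"x":0,"y":0,"z":7,"yaw":0,"hand":-1},
    {"x":0,"y":-4,"z":8,"yaw":-5,"hand":-1},
    {"x":0.5,"y":-9,"z":8,"yaw":-14,"hand":-1},
    {"x":1,"y":-14,"z":8,"yaw":-23,"hand":-1},
    {"x":1.5,"y":-19,"z":8,"yaw":-32,"hand":-1},
    {"x":2,"y":-24,"z":8,"yaw":-41,"hand":-1},
    {"x":2.5,"y":-29,"z":8,"yaw":-50,"hand":-1},
    {"x":3,"y":-33,"z":8,"yaw":-58,"hand":-1},
    {"x":3.2,"y":-36,"z":8,"yaw":-64,"hand":-1}
  ]
}}

```text
clock: 27.98
position: [0.6412, -0.1863, 0.3401]
ee_rot: [3.095, 0.537, -0.001]
force: [-0.4, 0.7, -2.0]
width: 0.251
gripper_force: 50.0
```

>>> {"fn": "apply_moves", "kwargs": {
  "motion": [
    {"x":0.3,"y":-3,"z":0,"yaw":-7,"hand":-1},
    {"x":0.7,"y":-6.5,"z":0,"yaw":-14,"hand":-1},
    {"x":1,"y":-9.5,"z":0,"yaw":-21,"hand":-1},
    {"x":1.3,"y":-12,"z":0,"yaw":-27,"hand":-1},
    {"x":1.4,"y":-12.7,"z":0,"yaw":-30.5,"hand":-1},
    {"x":1.4,"y":-12.7,"z":0,"yaw":-30.5,"hand":-1}
  ]
}}

```text
clock: 28.72
position: [0.6552, -0.3116, 0.3397]
ee_rot: [3.128, -0.288, -0.001]
force: [0.6, 0.9, -1.5]
width: 0.255
gripper_force: 50.0
```

```bash
python3 g.py; python3 - <<'E'
from h import *
s=observe(); R=cv2.Rodrigues(s["ee_rot"])[0]
print(np.round(s["joints"],2),"tool x",np.degrees(np.arctan2(R[1,0],R[0,0])))
r=silhouettes("cover","top"); 
if r: print(rect("top",r[0]["mask"],.053))
r=silhouettes("block_top","side"); print([(k["p"],k["rect"]) for k in r[:2]])
E
```

```text
28.725 [ 0.65516943 -0.31156465  0.33974481] [ 0.57568603  0.85473979 -1.45427152]
top blue [(311, 45, 92, 54, 3142)]
cover [(0.94, array([157., 151., 193., 188.]), array([593., 159.]), array([92., 92.]))]
buffer [(0.68, array([284., 121., 303., 142.]), array([ 699., -150.]), array([45., 50.])), (0.66, array([148., 143., 160., 186.]), array([607., 209.]), array([ 16., 111.]))]
lifter [(0.6, array([347., 111., 386., 138.]), array([ 698., -353.]), array([54., 89.]))]
side blue []
cover [(0.82, array([237., 144., 270., 162.]), array([593., 154.]), array([97., 93.])), (0.63, array([197., 332., 227., 365.]), array([ 405., -471.]), array([63., 57.]))]
buffer [(0.44, array([238., 136., 270., 143.]), array([608., 213.]), array([ 29., 107.]))]
lifter [(0.88, array([320., 168., 340., 251.]), array([779., -62.]), array([195.,  48.])), (0.25, array([236., 146., 281., 195.]), array([590.,  69.]), array([247., 117.]))]
[ 0.41  0.56 -0.08  1.08  0.04  1.5  -1.41] tool x -10.433804926218023
((593.0603637695312, 158.75857543945312), (91.94451904296875, 92.20966339111328), 84.36485290527344)
[(0.56, [266.1, 251.7, 319.0, 296.4])]
```

```bash
python3 - <<'E'
from h import *
r=silhouettes("lifter","side")[0] if get_image("side") is not None else 0
m=r["mask"]; ys,xs=np.nonzero(m)
for q in (ys.max()-1,ys.max()-6,ys.max()-12,ys.max()-20,ys.max()-30,ys.max()-40,ys.min()+2): print(q,xs[ys==q].min(),xs[ys==q].max())
q=ys.max()
print(plane("side",[(xs[ys==q-1].mean(),q)],.147))
E
```

```text
248 326 331
243 325 331
237 324 330
229 323 329
219 321 329
209 320 322
172 327 340
[[ 0.66223245 -0.34882775  0.147     ]]
```

>>> {"fn": "apply_moves", "kwargs": {
  "motion": [
    {"x":0,"y":0,"z":-5,"yaw":0,"hand":-1},
    {"x":0,"y":0,"z":-9,"yaw":0,"hand":-1},
    {"x":0,"y":0,"z":-10.2,"yaw":0,"hand":-1},
    {"x":0,"y":0,"z":-10.6,"yaw":0,"hand":-1},
    {"x":0,"y":0,"z":-10.6,"yaw":0,"hand":-1}
  ]
}}

```text
clock: 29.95
position: [0.6561, -0.3113, 0.2359]
ee_rot: [3.128, -0.287, 0.004]
force: [0.2, -0.6, -2.2]
width: 0.255
gripper_force: 50.0
```

>>> {"fn": "apply_moves", "kwargs": {
  "motion": [
    {"x":0,"y":0,"z":-0.3,"yaw":0,"hand":-1},
    {"x":0,"y":0,"z":-0.4,"yaw":0,"hand":-1},
    {"x":0,"y":0,"z":-0.4,"yaw":0,"hand":-1}
  ],
  "newtons": 12
}}

```text
clock: 30.32
position: [0.6553, -0.311, 0.2305]
ee_rot: [3.128, -0.287, 0.0]
force: [-0.6, 0.6, -1.7]
width: 0.259
gripper_force: 12.0
```

>>> {"fn": "apply_moves", "kwargs": {
  "motion": [
    {"x":0,"y":0,"z":-0.3,"yaw":0,"hand":-1},
    {"x":0,"y":0,"z":-0.6,"yaw":0,"hand":-1},
    {"x":0,"y":0,"z":-0.6,"yaw":0,"hand":-1}
  ]
}}

```text
clock: 30.7
position: [0.6552, -0.311, 0.2238]
ee_rot: [-3.128, 0.287, 0.001]
force: [0.6, -0.5, -2.8]
width: 0.259
gripper_force: 12.0
```

```bash
python3 - <<'E'
from h import *
print(observe()["force"])
get_image("side");r=silhouettes("lifter","side")[0]
m=r["mask"]; ys,xs=np.nonzero(m); print(r["p"],r["rect"])
for q in range(ys.min()+2,ys.max()+1,7): print(q,xs[ys==q].min(),xs[ys==q].max())
for z in (.02,.04): print(plane("side",[(xs[ys==ys.max()-1].mean(),ys.max())],z))
E
```

```text
[ 0.57359074 -0.52153255 -2.79524426]
0.82 [315.8, 218.3, 334.5, 286.5]
219 320 331
226 321 332
233 322 333
240 314 325
247 315 317
254 316 317
261 317 322
268 318 323
275 319 324
282 321 324
[[ 0.66866941 -0.33982546  0.02      ]]
[[ 0.66163391 -0.35378851  0.04      ]]
```

>>> {"fn": "apply_moves", "kwargs": {
  "motion": [
    {"x":0,"y":0,"z":2,"yaw":0,"hand":-1},
    {"x":0,"y":0,"z":3,"yaw":0,"hand":-1},
    {"x":-2.4,"y":0.4,"z":3,"yaw":0,"hand":-1},
    {"x":-2.4,"y":0.4,"z":2,"yaw":0,"hand":-1},
    {"x":-2.4,"y":0.4,"z":1.5,"yaw":0,"hand":-1},
    {"x":-2.4,"y":0.4,"z":1.1,"yaw":0,"hand":-1},
    {"x":-2.4,"y":0.4,"z":0.8,"yaw":0,"hand":-1},
    {"x":-2.4,"y":0.4,"z":0.8,"yaw":0,"hand":-1}
  ]
}}

```text
clock: 31.8
position: [0.6325, -0.3072, 0.2336]
ee_rot: [3.128, -0.287, 0.004]
force: [-0.4, 0.9, 5.0]
width: 0.258
gripper_force: 12.0
```

>>> {"fn": "apply_moves", "kwargs": {
  "motion": [
    {"x":-1.81,"y":0.33,"z":-0.3,"yaw":0,"hand":-1},
    {"x":-3.59,"y":0.66,"z":-0.75,"yaw":0,"hand":-1},
    {"x":-5.33,"y":0.99,"z":-1.25,"yaw":0,"hand":-1},
    {"x":-7.03,"y":1.3,"z":-1.95,"yaw":0,"hand":-1},
    {"x":-7.03,"y":1.3,"z":-1.95,"yaw":0,"hand":-1}
  ],
  "newtons": 8
}}

```text
clock: 32.42
position: [0.5603, -0.294, 0.2131]
ee_rot: [-3.128, 0.288, 0.001]
force: [-2.5, 2.0, 3.4]
width: 0.261
gripper_force: 8.0
```

```bash
cat > t.py <<'E'
from h import *
s=observe();print(s["clock"],s["position"],s["force"])
get_image("side");r=silhouettes("lifter","side")
if r:
    m=r[0]["mask"]; ys,xs=np.nonzero(m); print(r[0]["p"],r[0]["rect"])
    print([(int(q),int(xs[ys==q].min()),int(xs[ys==q].max())) for q in range(ys.min(),ys.max()+1,5)])
E
python3 t.py
```

```text
32.425 [ 0.56027637 -0.2939666   0.2130724 ] [-2.52778569  1.99105406  3.39832213]
0.97 [281.5, 220.0, 312.0, 281.5]
[(221, 280, 294), (226, 283, 297), (231, 286, 299), (236, 287, 295), (241, 287, 295), (246, 287, 299), (251, 288, 303), (256, 288, 306), (261, 292, 307), (266, 297, 307), (271, 301, 308), (276, 305, 310), (281, 309, 311)]
```

>>> {"fn": "apply_moves", "kwargs": {
  "motion": [
    {"x":-1.62,"y":0.3,"z":-0.85,"yaw":0,"hand":-1},
    {"x":-3.18,"y":0.59,"z":-1.8,"yaw":0,"hand":-1},
    {"x":-4.64,"y":0.86,"z":-2.9,"yaw":0,"hand":-1},
    {"x":-6,"y":1.11,"z":-4.1,"yaw":0,"hand":-1},
    {"x":-7.25,"y":1.34,"z":-5.5,"yaw":0,"hand":-1},
    {"x":-8.4,"y":1.55,"z":-6.9,"yaw":0,"hand":-1},
    {"x":-9.4,"y":1.74,"z":-8.5,"yaw":0,"hand":-1},
    {"x":-10.25,"y":1.9,"z":-10.1,"yaw":0,"hand":-1},
    {"x":-10.25,"y":1.9,"z":-10.1,"yaw":0,"hand":-1}
  ]
}}

```text
clock: 33.65
position: [0.4583, -0.2749, 0.1109]
ee_rot: [-3.128, 0.287, 0.003]
force: [-0.2, 0.7, -0.9]
width: 0.26
gripper_force: 8.0
```

```bash
python3 t.py
```

```text
33.65 [ 0.45834846 -0.27492753  0.11088643] [-0.21700248  0.65564463 -0.8682096 ]
0.96 [244.4, 242.6, 308.5, 282.5]
[(241, 244, 248), (246, 243, 261), (251, 243, 285), (256, 262, 305), (261, 266, 306), (266, 266, 306), (271, 266, 306), (276, 281, 307)]
```

>>> {"fn": "apply_moves", "kwargs": {
  "motion": [
    {"x":-0.2,"y":0,"z":-1.2,"yaw":0,"hand":-1},
    {"x":-0.4,"y":0,"z":-2.4,"yaw":0,"hand":-1},
    {"x":-0.6,"y":0,"z":-3.6,"yaw":0,"hand":-1},
    {"x":-0.7,"y":0,"z":-4.6,"yaw":0,"hand":-1},
    {"x":-0.7,"y":0,"z":-5.3,"yaw":0,"hand":-1},
    {"x":-0.7,"y":0,"z":-5.7,"yaw":0,"hand":-1},
    {"x":-0.7,"y":0,"z":-5.7,"yaw":0,"hand":-1}
  ]
}}

```text
clock: 34.62
position: [0.4515, -0.275, 0.0546]
ee_rot: [-3.128, 0.287, 0.0]
force: [-0.8, 0.8, 0.1]
width: 0.261
gripper_force: 8.0
```

```bash
python3 t.py
```

```text
34.625 [ 0.45152334 -0.27503978  0.05464217] [-0.77270597  0.79673779  0.09184936]
0.81 [241.7, 254.6, 313.8, 284.1]
[(254, 242, 250), (259, 239, 310), (264, 240, 310), (269, 266, 311), (274, 268, 311), (279, 270, 312)]
```

>>> {"fn": "apply_moves", "kwargs": {
  "motion": [
    {"x":0.4,"y":0,"z":-0.15,"yaw":0,"hand":-1},
    {"x":0.6,"y":0,"z":-0.2,"yaw":0,"hand":-1},
    {"x":0.6,"y":0,"z":-0.2,"yaw":0,"hand":0},
    {"x":0.6,"y":0,"z":-0.2,"yaw":0,"hand":0},
    {"x":0.6,"y":0,"z":-0.2,"yaw":0,"hand":0.3},
    {"x":0.6,"y":0,"z":3,"yaw":0,"hand":0.3},
    {"x":0.6,"y":0,"z":8,"yaw":0,"hand":0.3},
    {"x":-3,"y":0,"z":13,"yaw":0,"hand":0.3},
    {"x":-6,"y":-5,"z":15,"yaw":0,"hand":0.3},
    {"x":-7,"y":-8,"z":15,"yaw":0,"hand":0.3}
  ]
}}

```text
clock: 35.98
position: [0.3803, -0.3579, 0.2072]
ee_rot: [3.125, -0.291, 0.005]
force: [0.8, 0.4, -0.1]
width: 0.648
gripper_force: 0.0
```

```bash
python3 g.py; python3 t.py; python3 - <<'E'
from h import *
get_image("top")
for q,z in(("lifter",.042),("cover",.053),("block_top",.04),("bearing",.015),("hub",.02)):
    r=silhouettes(q,"top"); print(q,r and (round(r[0]["p"],2),np.round(r[0]["rect"]),rect("top",r[0]["mask"],z)))
E
```

```text
35.975 [ 0.38025196 -0.35793154  0.20718817] [ 0.80595926  0.35457058 -0.10063062]
top blue []
cover [(0.63, array([160., 150., 194., 187.]), array([595., 159.]), array([90., 91.]))]
buffer [(0.67, array([150., 143., 161., 186.]), array([608., 209.]), array([ 16., 111.])), (0.37, array([160., 151., 195., 186.]), array([595., 158.]), array([87., 87.]))]
lifter [(0.78, array([331., 150., 366., 230.]), array([ 546., -290.]), array([ 77., 223.]))]
side blue []
cover [(0.89, array([237., 144., 268., 158.]), array([593., 152.]), array([86., 89.]))]
buffer [(0.73, array([236., 137., 270., 145.]), array([607., 214.]), array([ 29., 111.]))]
lifter [(0.77, array([217., 253., 316., 283.]), array([ 541., -300.]), array([ 75., 227.])), (0.57, array([236., 144., 269., 160.]), array([592., 152.]), array([91., 89.]))]
36.375 [ 0.38210215 -0.35379407  0.20448703] [-0.82366497  0.63017275 -0.45424398]
0.61 [216.0, 253.3, 317.3, 286.0]
[(253, 216, 233), (258, 215, 313), (263, 216, 313), (268, 267, 314), (273, 270, 314), (278, 271, 315), (283, 308, 310)]
lifter (0.85, array([328., 148., 366., 228.]), ((548.8138427734375, -292.04595947265625), (79.80447387695312, 226.3496551513672), 78.91217803955078))
cover (0.7, array([158., 150., 194., 188.]), ((594.1345825195312, 158.42135620117188), (87.00163269042969, 90.06497192382812), 84.23050689697266))
block_top (0.6, array([323., 142., 370., 187.]), ((610.8687133789062, -255.01284790039062), (114.14871978759766, 39.13962173461914), 2.2952797412872314))
bearing (0.47, array([283., 124., 302., 140.]), ((708.4711303710938, -153.9415283203125), (46.95060729980469, 49.90349578857422), 45.083587646484375))
hub (0.58, array([150., 143., 162., 187.]), ((613.9805297851562, 215.57337951660156), (15.549538612365723, 113.7508316040039), 84.5389404296875))
```

```bash
python3 -c "
from cell import *
s=observe();print(abs(s['dq']).max(),s['clock']);print(sign_off())"
```

```text
0.0023602271151436103 36.775
the job is handed in; nothing more can be done
None
```

I handed the job in at 36.8 s; by the last camera measurements the cover lies flat on the bed bare side up, against the buffer at about station y = +66 mm, and the lifter is flat on its block and released. The moves allow only yaw, so I could not roll the cover over the lip. I let the lifter pivot in the fingers, tipped the cover over the blade's end, then pushed it back off the buffer bar where it first fell. The judge gave no verdict, and I could not confirm the quick-turn step or that the buffer was pressed 2–4 mm (about 2.5 mm judged from a 9 N push).

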